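# Lay up a stiffened leather key fob in the laminating jig

## Robot

A 7-joint arm with a two-finger parallel gripper is mounted at the origin on a cart in front of the work surface, level with it; the furniture and walls round the work are solid. World frame = base frame: x ahead of the robot, y to its left, z up, the work surface at z = 0. Lengths are in m, angles in rad, forces in N, time in s.
With the tool pointing down it reaches from about 0.425 to 0.875 m from the base axis. Payload 4.7 kg.
Tool frame: the origin (TCP) lies midway between the tips of the shut fingers; the grasp point (between the pads) lies ctrl.grasp_offset behind it (ctrl.grasp_offset is the distance from the TCP to the grasp point, in m); z points along the fingers, y is the line along which they close (so a half turn about z gives the same grasp; the last joint's range is limited). The gripper opens to 87 mm and grips with 3 to 60 N. Pads are 19 mm wide; open, the fingers measure 117 mm over their backs; the gripper's body (75 mm by 190 mm) begins 51 mm behind the grasp point.
Start: joints at [-1.101, 0.321, -0.07, 1.45, 0.023, 1.371, -0.057], TCP at [0.286, 0.584, 0.223] pointing down, gripper open.
Joint ranges: [-2.86, 2.86], [-0.3, 2.09], [-1.38, 1.24], [0.06, 2.45], [-1.56, 4.7], [0.09, 2.05], [-2.69, 2.69]. Speed limits (rad/s): [2.57, 2.57, 3.14, 3.14, 3.14, 3.14, 3.14].

## Interface

Orientations are given as a rotation vector (axis times angle).
In Python, from bench import ctrl gives the robot as it stands. The module is installed in compiled form; this text tells all that it offers.
- The arm moves only by the tool jog_arm, never from a script. Its argument "moves" is one flat list of numbers, 7 for each row, row after row: the shift along the tool's x, y, z in units of 30 cm (1.0 is 30 cm), then the turn, a rotation vector about the tool's x, y, z in units of 60 degrees (1.0 is 60 degrees), then the gripper's target within -1 to 1 (fully open at 1, half-way at 0, shut at -1). In form: [x, y, z, wx, wy, wz, fingers, x, y, z, wx, wy, wz, fingers, ...]. A call has exactly 8 rows; each row is the pose to reach, as a shift and turn from the pose commanded when the call began, along the tool's axes at that moment; what a row does not reach only later rows make up. A row lasts 1/8 s, in which the tool goes at most 62.5 mm and 10.7 degrees, less where a joint would pass 70% of its speed; a pose out of reach is approached as far as the arm can. A call with a number of a shift or a turn outside -1 to 1 is refused whole. A call with a gripper value outside its range is refused whole. The fingers move at their own pace and stop on an object; "newtons" is the grip in N (left out, the last holds). Time passes only in rows, so rows that repeat a pose let the fingers close, or fill a call up. It gives the time, the measured TCP pose, the force, the opening and the grip force at its end, in the units of the state.
- ctrl.get_state(): the state, without advancing time (a new reading comes with each control period).
- ctrl.get_image(name): name is "scene" or "side" or "wrist"; returns a dict with "pixels" (384x512x3 uint8, red, green, blue), "fx", "fy", "cx", "cy" (pixels), "xyz" and "rotation" of the camera in the world; the wrist camera has in their place "tool_from_camera" (4x4, takes a point from camera to tool coordinates, whose origin is the TCP and whose axes are the flange's). Camera axes: x right, y up, looking along -z (the intrinsics and any distortion apply to the point x, -y, -z); pixel columns grow to the right and rows downward; lengths in m; the calibration is good to about 2 mm. A picture is of the moment at which its call begins: read the wrist's pose just before it. There is no depth.
- ctrl.close_job(): hands the job in; it is judged then, once.
The state is a dict: "time": time; "joint_positions": joint angles; "qd": joint speeds; "joint_torque": joint torques, N m; "position": TCP position; "tool_rot": TCP orientation; "ft_force": force on the tool from outside, world axes, zero at the start; "torque": the same for the moment, N m; "grip_width": opening from 0.0 (shut) to 1.0 (fully open); "grip_force": force on a finger pad.
Only numpy, scipy, OpenCV 4.12 (cv2) and the standard library are available. Lean on these libraries where they do the work, as an engineer would, in place of code of your own. Each camera call takes 0.05 s, during which the arm holds its last target. There are 200 camera calls.

## Task

Lay up the key fob for bonding in the pin jig: lay the plain leather blank on the cork bed inside the six pins, its narrow end between the two close-set pins, the grey stiffener in the middle of it, and the stamped blank on top inside the pins, lying the same way with its stamp up, so that the stiffener is between the two leathers. Then stand the green pressing weight squarely in the middle of the stack, and leave it so.

Things in the scene. Friction and masses are not known exactly. Their poses are not given: they have to be found in the camera images.
- jig: Fixed pin jig, a board 86 x 152 mm whose cork top is 12 mm above the table. Origin: table level, under the nest's centre; y along the length, blanks go narrow end to -y. Steel pins 6 mm thick, 19 mm above cork, at (x,y) mm (31,36) (-31,36) (22.5,-42) (-22.5,-42) (0,61.5) (0,-61.5): 3 mm play. A lamp head hangs 0.25 m up at x 0.51-0.60, y 0.09-0.18: cross the gap within 0.4 m of base axis.
- back_center (a point): Plain leather key-fob blank, rigid, 50 x 110 x 8.2 mm, brown, small brass eyelet at the wide end, no stamp. Point: its centre, half-way up. z up; y along the length, +y to the eyelet (wide end), -y to the narrow end: it tapers from 50 mm width at y=-14 mm to 26 mm at y=-50. Grip across x (50 mm) at the centre. 30 g.
- front_center (a point): Stamped leather key-fob blank, same shape, size, axes and mass as the plain one, but with a dark round stamp 31 mm across on the middle of its upper face. Point: its centre, half-way up; y along the length, +y to the eyelet end, -y to the narrow end.
- core_center (a point): Grey fibreboard stiffener, a flat plate 34 x 66 x 5 mm (x, y, z). Point: its centre, half-way up; y along the length; both ends alike. Grip across x (34 mm). 15 g.
- weight_center (a point): Green cast-iron pressing weight, a flat slab 52 x 104 x 20 mm (x, y, z) with a dark wooden bar handle on two posts above it, 46 mm high in all, about 0.65 kg, standing on its flat face. Point: its centre, half-way up (23 mm above its foot); y along the length; both ends alike. The bar is 16 mm wide (x), 66 mm long (y), from 7 to 23 mm above this point: grip it across x from above, at the middle.

How it is judged:
By the outcome, as a careful person would: the job done as asked, in the order asked, and still so for the second after the job is handed in, with the robot touching nothing.
It also fails if it takes over 120 s, if anything falls off the work surface, if the arm or the gripper's body presses on something with over 40 N, if the wrist force passes 120 N, or if a joint passes its speed limit or range.

## Working session

There is one attempt and no reset: what is moved stays moved. The work goes in short steps, Python scripts to look and compute and a tool call to move; the robot and the scene stay as the last step left them, time stands still between calls to the robot, and variables do not carry over. Pictures are saved under pics/ and viewed, at most 14 in all, crops included, and the job is handed in when it is done.

Besides the shell and the picture viewer there is one more tool, called after "Call:" by a JSON object that holds its "op" and its "data". jog_arm: Moves the arm, as the interface text tells. Its arguments: {"type":"object","properties":{"moves":{"type":"array"},"newtons":{"type":"number"}},"required":["moves"]}

```bash
mkdir -p pics
python3 - <<'E'
from bench import ctrl
import cv2,numpy as np
s=ctrl.get_state()
for k,v in s.items(): print(k,np.round(v,4))
print(ctrl.grasp_offset)
for n in ["scene","side","wrist"]:
    i=ctrl.get_image(n); print(n,{k:np.round(v,4).tolist() for k,v in i.items() if k!='pixels'})
    cv2.imwrite(f"pics/{n}0.png",i['pixels'][:,:,::-1])
a=[cv2.imread(f"pics/{n}0.png") for n in ["scene","side"]]
E
```

```text
time 0.0
joint_positions [-1.1009  0.3218 -0.0701  1.4517  0.0226  1.3708 -0.0569]
qd [-0.0005  0.0013 -0.0016 -0.0013  0.0001 -0.002   0.0003]
joint_torque [ 0.00000e+00 -4.91289e+01 -4.03700e-01 -3.12530e+01 -6.40000e-02
  4.37000e-02  2.00000e-04]
position [0.2859 0.5831 0.2215]
tool_rot [-7.097e-01 -3.060e+00  3.000e-03]
ft_force [ 0.7108 -0.2291  0.774 ]
torque [-0.0517  0.0012  0.0196]
grip_force 0.0
grip_width 1.0029
0.0187
scene {'fx': 378.3931, 'fy': 378.3931, 'cx': 253.2754, 'cy': 197.2526, 'xyz': [0.0245, -0.819, 0.7652], 'rotation': [0.8812, -0.2655, -0.4959]}
side {'fx': 397.6388, 'fy': 397.6388, 'cx': 260.6184, 'cy': 189.641, 'xyz': [0.1895, 1.0386, 0.6086], 'rotation': [0.2216, -1.512, -2.4355]}
wrist {'fx': 327.7228, 'fy': 327.7228, 'cx': 255.8106, 'cy': 188.394, 'tool_from_camera': [[0.0001, 0.961, 0.2765, 0.0773], [1.0, 0.0, -0.0002, 0.0011], [-0.0002, 0.2765, -0.961, -0.1632], [0.0, 0.0, 0.0, 1.0]]}
```

View pics/scene0.png

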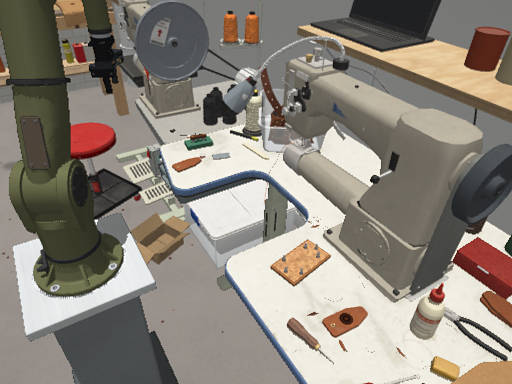

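View pics/side0.png

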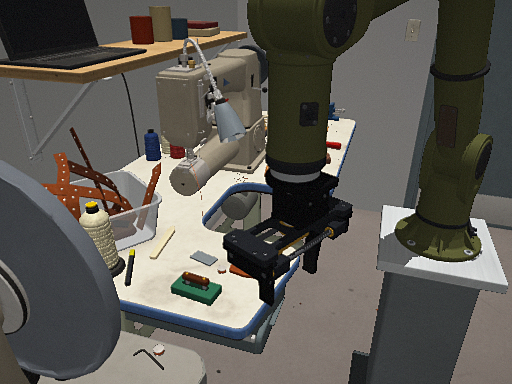

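View pics/wrist0.png

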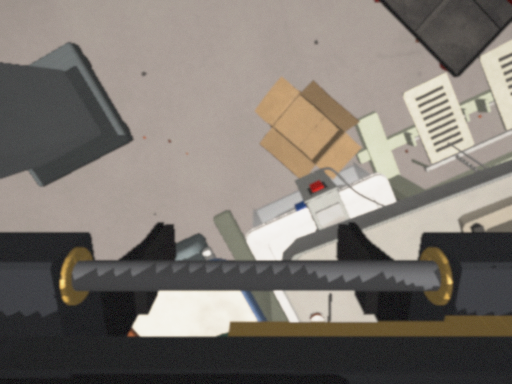

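The scene view shows the jig at about (300,262) and the stamped blank at (344,321). On the far table, it shows the weight at (198,142), the stiffener at (220,156) and the plain blank at (186,163). The side view shows the weight at (197,287) and the stiffener at (204,257), with the plain blank partly hidden by the gripper at (240,268).

```bash
cat > h.py <<'E'
import numpy as np,cv2
from scipy.spatial.transform import Rotation as R
def cam(i,state=None):
    if 'xyz' in i: return np.array(i['xyz']),R.from_rotvec(i['rotation']).as_matrix()
    T=np.array(i['tool_from_camera']);Rt=R.from_rotvec(state['tool_rot']).as_matrix()
    return np.array(state['position'])+Rt@T[:3,3],Rt@T[:3,:3]
def unproj(i,uv,z,state=None):
    c,M=cam(i,state);uv=np.atleast_2d(uv).astype(float)
    d=np.c_[(uv[:,0]-i['cx'])/i['fx'],-(uv[:,1]-i['cy'])/i['fy'],-np.ones(len(uv))]@M.T
    return c+d*((z-c[2])/d[:,2])[:,None]
def proj(i,p,state=None):
    c,M=cam(i,state);q=(np.atleast_2d(p)-c)@M
    return np.c_[i['cx']+i['fx']*q[:,0]/-q[:,2],i['cy']-i['fy']*q[:,1]/-q[:,2]]
def rel(state,target,yaw_y):
    """jog units to bring TCP to target (world), pointing down, tool y axis along world angle yaw_y (mod pi, nearest)"""
    Rt=R.from_rotvec(state['tool_rot']);t=Rt.inv().apply(np.array(target)-state['position'])/0.3
    best=None
    for k in(-1,0,1,2):
        a=yaw_y+k*np.pi;y=np.array([np.cos(a),np.sin(a),0]);z=np.array([0,0,-1.]);x=np.cross(y,z)
        w=(Rt.inv()*R.from_matrix(np.c_[x,y,z])).as_rotvec()
        if best is None or np.linalg.norm(w)<np.linalg.norm(best):best=w
    return np.round(t,4),np.round(best/(np.pi/3),4)
E
python3 - <<'E'
from h import *
from bench import ctrl
sc=ctrl.get_image("scene");sd=ctrl.get_image("side")
for n,uv,z in[("weight",(198,142),.023),("core",(220,156),.004),("plain",(186,163),.008),("jig",(300,262),.012),("stamped",(344,321),.008)]:
    print(n,unproj(sc,uv,z).round(3))
for n,uv,z in[("weight",(197,287),.023),("core",(204,257),.004)]:
    print(n,unproj(sd,uv,z).round(3))
print(R.from_rotvec(ctrl.get_state()['tool_rot']).as_matrix().round(3))
a=cv2.resize(sc['pixels'][115:185,150:280],None,fx=6,fy=6,interpolation=2)[:,:,::-1]
b=cv2.resize(sc['pixels'][225:365,215:385],None,fx=4.2,fy=4.2,interpolation=2)[:,:,::-1]
cv2.imwrite("pics/b.png",b);cv2.imwrite("pics/a.png",a)
E
```

```text
weight [[0.525 0.399 0.023]]
core [[0.566 0.292 0.004]]
plain [[0.433 0.304 0.008]]
jig [[ 0.502 -0.3    0.012]]
stamped [[ 0.483 -0.495  0.008]]
weight [[0.527 0.42  0.023]]
core [[0.572 0.29  0.004]]
[[-0.898  0.44  -0.   ]
 [ 0.44   0.898 -0.001]
 [-0.    -0.001 -1.   ]]
```

View pics/b.png

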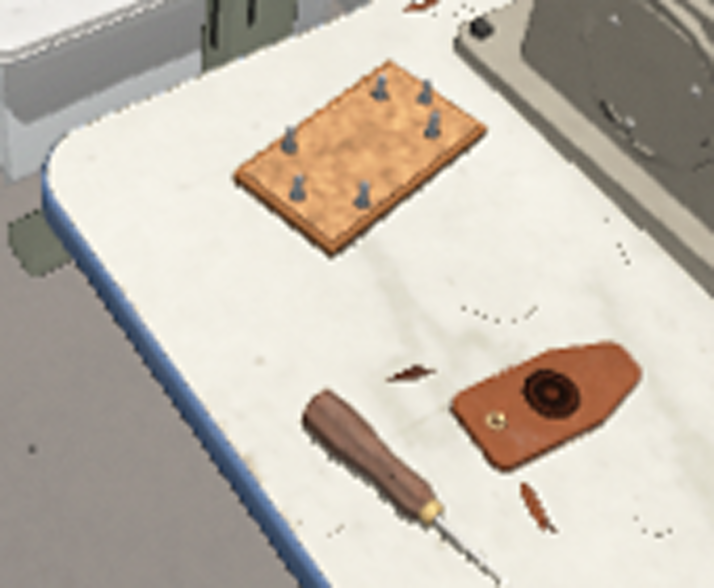

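The crop shows the jig with its close-set pins toward the upper right, so its narrow end points to +x. The stamped blank has its eyelet to the left and its stamp up. Next I move over the left table for a close wrist view.

Call:
{"op": "jog_arm", "data": {"moves": [-0.17, -0.055, -0.02, 0, 0, 0, 1, -0.34, -0.11, -0.04, 0, 0, 0, 1, -0.51, -0.165, -0.06, 0, 0, 0, 1, -0.68, -0.22, -0.08, 0, 0, 0, 1, -0.85, -0.275, -0.1, 0, 0, 0, 1, -1, -0.33, -0.13, 0, 0, 0, 1, -1, -0.33, -0.13, 0, 0, 0, 1, -1, -0.33, -0.13, 0, 0, 0, 1]}}

```text
time: 1.25
position: [0.5114, 0.3632, 0.2613]
tool_rot: [-0.709, -3.06, -0.001]
ft_force: [0.4, 0.0, -1.1]
grip_width: 1.003
grip_force: 0.0
```

Run:
```python
from h import *
from bench import ctrl
import pickle
s=ctrl.get_state();w=ctrl.get_image("wrist");pickle.dump((s,w),open("w1.pkl","wb"))
print(s['position'],s['time'])
cv2.imwrite("pics/w1.png",w['pixels'][:,:,::-1])
```

```text
[0.51144322 0.36316029 0.26134777] 1.25
```

View pics/w1.png

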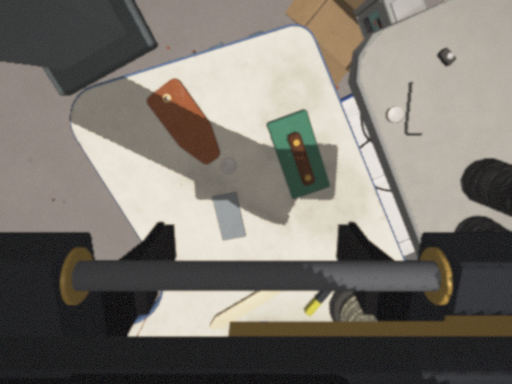

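The wrist view shows the plain blank at (185,122), with its eyelet at (167,97), so the narrow end is at lower right. The stiffener is at (229,216) and the weight at (297,154).

```bash
cat >> h.py <<'E'
def mask(i,kind,roi):
    hsv=cv2.cvtColor(i['pixels'],cv2.COLOR_RGB2HSV);H,S,V=[hsv[:,:,k].astype(int) for k in range(3)]
    m={'leather':((H<14)|(H>172))&(S>110)&(V>40),'green':(H>60)&(H<95)&(S>90),'grey':(H>95)&(H<125)&(S>20)&(S<110)&(V>70)}[kind].astype(np.uint8)
    x0,y0,x1,y1=roi;o=np.zeros_like(m);o[y0:y1,x0:x1]=m[y0:y1,x0:x1]
    return cv2.morphologyEx(o,cv2.MORPH_CLOSE,np.ones((5,5)))
def rect(i,kind,roi,z,s=None):
    """outline unprojected on plane z; returns centre, (short,long), long-axis angle"""
    c=max(cv2.findContours(mask(i,kind,roi),cv2.RETR_EXTERNAL,cv2.CHAIN_APPROX_NONE)[0],key=cv2.contourArea)
    P=unproj(i,c[:,0],z,s)[:,:2];mu=P.mean(0)
    (cx,cy),_,_=r=cv2.minAreaRect(((P-mu)*1000).astype(np.float32));b=cv2.boxPoints(r)
    e=[b[1]-b[0],b[2]-b[1]];L=[np.linalg.norm(v) for v in e];k=int(np.argmax(L))
    return mu+np.array([cx,cy])/1000,(round(min(L),1),round(max(L),1)),np.arctan2(e[k][1],e[k][0]),P
E
python3 - <<'E'
from h import *
import pickle
s,w=pickle.load(open("w1.pkl","rb"))
for n,k,roi,z in[("plain",'leather',(140,70,225,170),.0082),("core",'grey',(205,185,250,245),.005),("weight",'green',(255,100,335,205),.02)]:
    c,L,a,_=rect(w,k,roi,z,s);print(n,c.round(4),L,np.degrees(a).round(1))
print("eyelet",unproj(w,(167,97),.0082,s).round(4))
print("handle",unproj(w,[(294,134),(312,183),(303,159)],.046,s).round(4))
hsv=cv2.cvtColor(w['pixels'],cv2.COLOR_RGB2HSV);print(hsv[216,229],hsv[205,225],hsv[225,252],hsv[175,215])
E
```

```text
plain [0.4376 0.305 ] (np.float32(47.8), np.float32(107.3)) 8.3Traceback (most recent call last):
  File "<stdin>", line 5, in <module>
  File "h.py", line 30, in rect
    c=max(cv2.findContours(mask(i,kind,roi),cv2.RETR_EXTERNAL,cv2.CHAIN_APPROX_NONE)[0],key=cv2.contourArea)
ValueError: max() iterable argument is empty
```

Run:
```python
from h import *
import pickle
s,w=pickle.load(open("w1.pkl","rb"))
for n,k,roi,z in[("weight",'green',(255,100,335,205),.02)]:
    c,L,a,_=rect(w,k,roi,z,s);print(n,c.round(4),L,np.degrees(a).round(1))
print("eyelet",unproj(w,(167,97),.0082,s).round(4))
hsv=cv2.cvtColor(w['pixels'],cv2.COLOR_RGB2HSV);print([hsv[v,u].tolist() for u,v in[(229,216),(222,205),(235,232),(252,225),(215,175),(205,220)]])
# handle
H,S,V=[hsv[:,:,k].astype(int) for k in range(3)]
m=((H<14)|(H>165))&(S>80)&(V<130);m[:, :275]=0;m[:,330:]=0;m[:120]=0;m[200:]=0
v,u=np.nonzero(m);P=unproj(w,np.c_[u,v],.046,s)[:,:2];r=cv2.minAreaRect((P*1000).astype(np.float32));print("handle",r,len(P))
```

```text
weight [0.5314 0.4141] (np.float32(46.9), np.float32(99.3)) -6.2
eyelet [[0.3976 0.2993 0.0082]]
[[94, 11, 163], [105, 6, 159], [90, 6, 157], [21, 19, 232], [19, 30, 119], [21, 19, 234]]
handle ((531.2184448242188, 414.0533752441406), (13.828824043273926, 63.058692932128906), 83.7783432006836) 454
```

Run:
```python
from h import *
import h,pickle
from bench import ctrl
t=open('h.py').read().replace("'grey':(H>95)&(H<125)&(S>20)&(S<110)&(V>70)","'grey':(H>75)&(H<125)&(S<30)&(V>110)&(V<190)")
open('h.py','w').write(t);exec(t)
s,w=pickle.load(open("w1.pkl","rb"))
c,L,a,_=rect(w,'grey',(200,180,255,248),.005,s);print("core",c.round(4),L,np.degrees(a).round(1))
print(rel(ctrl.get_state(),[.4376,.305,.15],np.radians(98.3)))
sc=ctrl.get_image("scene")
# pins tops in scene crop px -> world
q=np.array([(380,78),(426,82),(433,114),(290,128),(297,176),(363,184)])/4.2+[215,225]
print((unproj(sc,q,.031)*1000).round(0)[:,:2].tolist())
print("lamp",proj(sc,[[.555,.135,.25]]))
```

```text
core [0.5723 0.2942] (np.float32(30.5), np.float32(57.9)) -15.2
(array([ 0.1325, -0.2836,  0.371 ]), array([ 4.000e-04, -1.100e-03, -5.718e-01]))
[[543.0, -266.0], [567.0, -284.0], [553.0, -309.0], [467.0, -273.0], [448.0, -308.0], [479.0, -334.0]]
lamp [[237.26250873 112.50787898]]
```

Scene rays put the jig pins at 44, 62 and 121 mm spacings, close to the stated 45, 62 and 123. The jig centre is about (0.507,-0.296) with its eyelet end at about 191°. Now I hover over the plain blank.

Call:
{"op": "jog_arm", "data": {"moves": [0.033, -0.07, 0.09, 0, 0, -0.14, 1, 0.066, -0.14, 0.18, 0, 0, -0.28, 1, 0.1, -0.21, 0.27, 0, 0, -0.42, 1, 0.1325, -0.2835, 0.371, 0, -0.001, -0.572, 1, 0.1325, -0.2835, 0.371, 0, -0.001, -0.572, 1, 0.1325, -0.2835, 0.371, 0, -0.001, -0.572, 1, 0.1325, -0.2835, 0.371, 0, -0.001, -0.572, 1, 0.1325, -0.2835, 0.371, 0, -0.001, -0.572, 1]}}

```text
time: 2.35
position: [0.4397, 0.3047, 0.1512]
tool_rot: [-0.224, 3.131, 0.001]
ft_force: [-0.4, 0.1, -0.2]
grip_width: 0.999
grip_force: 0.0
```

Run:
```python
from h import *
from bench import ctrl
s=ctrl.get_state();w=ctrl.get_image("wrist");cv2.imwrite("pics/w2.png",w['pixels'][:,:,::-1])
c,L,a,_=rect(w,'leather',(100,20,420,330),.0082,s);print("plain",c.round(4),L,np.degrees(a).round(1),s['position'])
for z in(.06,.004): print(rel(s,[*c,z],a+np.pi/2))
```

```text
plain [0.4375 0.3041] (np.float32(47.5), np.float32(107.5)) 8.4 [0.43966951 0.30472277 0.15122699]
(array([ 0.0081, -0.0013,  0.3041]), array([ 0.0006,  0.0026, -0.0028]))
(array([ 0.0087, -0.0014,  0.4907]), array([ 0.0006,  0.0026, -0.0028]))
```

View pics/w2.png

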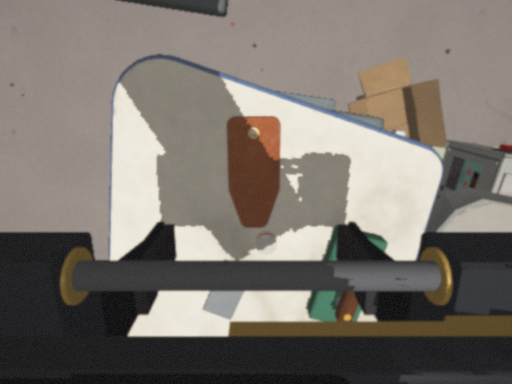

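The wrist view shows the blank centred at (253,172) between the fingers with its eyelet up at (253,132). The two measurements agree. I go down and grip it.

```bash
cat >> h.py <<'E'
def look(ctrl,n=4):
    ss=[];w=None
    for k in range(n):
        ss.append(ctrl.get_state());w=ctrl.get_image("wrist")
    s=dict(ss[-1]);s['position']=np.mean([q['position'] for q in ss],0)
    s['tool_rot']=R.from_rotvec([q['tool_rot'] for q in ss]).mean().as_rotvec()
    print("pos",s['position'].round(4),"sd",np.std([q['position'] for q in ss],0).round(4),"t",round(s['time'],2),"grip",s['grip_width'],s['grip_force'])
    return s,w
E
python3 - <<'E'
from h import *
from bench import ctrl
s,w=look(ctrl,5)
c,L,a,_=rect(w,'leather',(100,20,420,330),.0082,s);print("plain",c.round(4),L,np.degrees(a).round(1))
for z in(.06,.004): print(rel(s,[*c,z],a+np.pi/2))
E
```

```text
pos [0.4392 0.3042 0.1506] sd [0.0002 0.0002 0.0002] t 2.6 grip 1.0033690840011664 0.0
plain [0.4376 0.3044] (np.float32(47.6), np.float32(107.4)) 8.4
(array([0.0055, 0.0017, 0.3021]), array([ 0.    ,  0.0016, -0.0041]))
(array([0.0058, 0.0016, 0.4888]), array([ 0.    ,  0.0016, -0.0041]))
```

Call:
{"op": "jog_arm", "data": {"moves": [0.005, 0.0015, 0.15, 0, 0, -0.004, 1, 0.005, 0.0015, 0.3, 0, 0, -0.004, 1, 0.005, 0.0015, 0.4, 0, 0, -0.004, 1, 0.005, 0.0015, 0.46, 0, 0, -0.004, 1, 0.005, 0.0015, 0.485, 0, 0, -0.004, 1, 0.005, 0.0015, 0.485, 0, 0, -0.004, 1, 0.005, 0.0015, 0.485, 0, 0, -0.004, -0.3, 0.005, 0.0015, 0.485, 0, 0, -0.004, -1], "newtons": 15}}

```text
time: 3.65
position: [0.4381, 0.3045, 0.0058]
tool_rot: [-0.231, 3.13, 0.001]
ft_force: [0.1, -0.1, 0.2]
grip_width: 0.849
grip_force: 0.0
```

Call:
{"op": "jog_arm", "data": {"moves": [0, 0, 0, 0, 0, 0, -1, 0, 0, 0, 0, 0, 0, -1, 0, 0, -0.03, 0, 0, 0, -1, 0, 0, -0.1, 0, 0, 0, -1, 0, 0, -0.2, 0, 0, 0, -1, 0, 0, -0.32, 0, 0, 0, -1, 0, 0, -0.4, 0, 0, 0, -1, 0, 0, -0.4, 0, 0, 0, -1]}}

```text
time: 4.65
position: [0.4388, 0.3051, 0.1275]
tool_rot: [-0.231, 3.128, 0.004]
ft_force: [-0.3, -0.0, -1.1]
grip_width: 0.02
grip_force: 0.0
```

Run:
```python
from h import *
from bench import ctrl
s,w=look(ctrl,3);cv2.imwrite("pics/w3.png",w['pixels'][:,:,::-1]);print(R.from_rotvec(s['tool_rot']).as_matrix().round(3),s['joint_positions'])
```

```text
pos [0.4379 0.3045 0.126 ] sd [0.0007 0.0005 0.0012] t 4.75 grip 0.005980342171536419 0.0
[[-0.989 -0.147  0.003]
 [-0.147  0.989  0.001]
 [-0.003  0.001 -1.   ]] [-0.69312448  0.1439079   0.03808371  1.86846435 -0.00524519  1.12863979
  1.06498296]
```

View pics/w3.png

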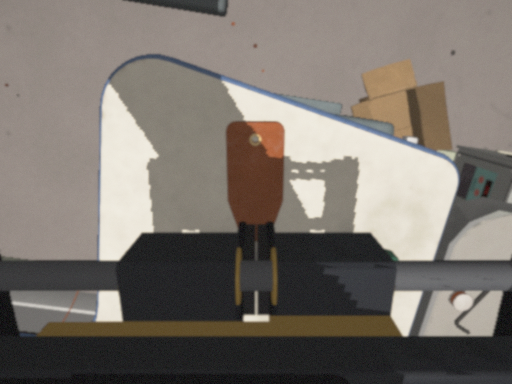

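The fingers had not reached the blank when the lift began. They are now shut and empty, and the blank lies unmoved at (255,173). I reopen, measure again and allow more closing time.

Call:
{"op": "jog_arm", "data": {"moves": [0, 0, 0, 0, 0, 0, 1, 0, 0, 0, 0, 0, 0, 1, 0, 0, 0, 0, 0, 0, 1, 0, 0, 0, 0, 0, 0, 1, 0, 0, 0, 0, 0, 0, 1, 0, 0, 0, 0, 0, 0, 1, 0, 0, 0, 0, 0, 0, 1, 0, 0, 0, 0, 0, 0, 1]}}

```text
time: 5.8
position: [0.4373, 0.3041, 0.1248]
tool_rot: [-0.231, 3.132, -0.0]
ft_force: [0.9, -0.5, -0.0]
grip_width: 0.834
grip_force: 0.0
```

Run:
```python
from h import *
from bench import ctrl
s,w=look(ctrl,3)
c,L,a,_=rect(w,'leather',(100,20,420,330),.0082,s);print("plain",c.round(4),L,np.degrees(a).round(1))
for z in(.06,.004): print(rel(s,[*c,z],a+np.pi/2))
```

```text
pos [0.4373 0.3041 0.1248] sd [0. 0. 0.] t 5.9 grip 0.922972737545294 0.0
plain [0.4369 0.3049] (np.float32(47.8), np.float32(107.0)) 8.4
(array([0.0011, 0.003 , 0.216 ]), array([-0.0002,  0.001 ,  0.0002]))
(array([0.0013, 0.0031, 0.4027]), array([-0.0002,  0.001 ,  0.0002]))
```

Call:
{"op": "jog_arm", "data": {"moves": [0, 0.003, 0.15, 0, 0, 0, 1, 0, 0.003, 0.28, 0, 0, 0, 1, 0, 0.003, 0.36, 0, 0, 0, 1, 0, 0.003, 0.4, 0, 0, 0, 1, 0, 0.003, 0.402, 0, 0, 0, 0.5, 0, 0.003, 0.402, 0, 0, 0, -1, 0, 0.003, 0.402, 0, 0, 0, -1, 0, 0.003, 0.402, 0, 0, 0, -1], "newtons": 15}}

```text
time: 6.95
position: [0.4377, 0.3053, 0.0049]
tool_rot: [-0.231, 3.131, 0.001]
ft_force: [0.0, 0.7, -0.3]
grip_width: 0.632
grip_force: 0.0
```

Call:
{"op": "jog_arm", "data": {"moves": [0, 0, 0, 0, 0, 0, -1, 0, 0, 0, 0, 0, 0, -1, 0, 0, 0, 0, 0, 0, -1, 0, 0, 0, 0, 0, 0, -1, 0, 0, -0.03, 0, 0, 0, -1, 0, 0, -0.1, 0, 0, 0, -1, 0, 0, -0.2, 0, 0, 0, -1, 0, 0, -0.3, 0, 0, 0, -1]}}

```text
time: 7.95
position: [0.4368, 0.3048, 0.0949]
tool_rot: [-0.231, 3.133, -0.001]
ft_force: [0.9, 0.3, 0.1]
grip_width: 0.561
grip_force: 15.0
```

Run:
```python
from h import *
from bench import ctrl
s,w=look(ctrl,3)
c,L,a,P=rect(w,'leather',(100,20,420,225),s['position'][2]+.002,s);print(c,L,np.degrees(a))
Rt=R.from_rotvec(s['tool_rot']);Q=Rt.inv().apply(np.c_[P,np.full(len(P),s['position'][2])]-s['position']);print("tool-frame extent x",Q[:,0].min(),Q[:,0].max(),"y",Q[:,1].min(),Q[:,1].max())
print(rel(s,[.41,.18,.17],np.radians(100)),rel(s,[.43,0,.17],np.radians(100)))
```

```text
pos [0.4383 0.3059 0.0973] sd [0.0011 0.0008 0.0018] t 8.05 grip 0.5637600026163022 14.997673342968483
[0.40555539 0.30283295] (np.float32(44.8), np.float32(49.4)) -81.60571
tool-frame extent x 0.01046089821627521 0.05529737454689919 y -0.02297811935706166 0.026477540500241162
(array([ 0.154 , -0.4009, -0.2437]), array([ 0.0016,  0.0043, -0.0259])) (array([ 0.1762, -1.0042, -0.2448]), array([ 0.0016,  0.0043, -0.0259]))
```

Call:
{"op": "jog_arm", "data": {"moves": [0.05, -0.1, -0.12, 0, 0, 0, -1, 0.1, -0.22, -0.23, 0, 0, 0, -1, 0.154, -0.38, -0.244, 0, 0, 0, -1, 0.16, -0.55, -0.244, 0, 0, 0, -1, 0.165, -0.7, -0.244, 0, 0, 0, -1, 0.17, -0.85, -0.244, 0, 0, 0, -1, 0.175, -1, -0.244, 0, 0, 0, -1, 0.175, -1, -0.244, 0, 0, 0, -1]}}

```text
time: 9.1
position: [0.4285, -0.0029, 0.1663]
tool_rot: [0.221, -3.133, 0.001]
ft_force: [-1.0, 0.4, 0.1]
grip_width: 0.569
grip_force: 15.0
```

Run:
```python
from h import *
from bench import ctrl
s,w=look(ctrl,3)
cv2.imwrite("pics/w4.png",w['pixels'][:,:,::-1])
print(rel(s,[.45,-.2,.2],np.radians(101.4)))
```

```text
pos [ 0.4285 -0.0009  0.1664] sd [0.     0.0015 0.0001] t 9.2 grip 0.5615609394148661 14.997833679062751
(array([ 0.0244, -0.6671, -0.112 ]), array([-0.0001, -0.0008, -0.0526]))
```

Run:
```python
from h import *
from bench import ctrl
sc=ctrl.get_image("scene")
print("machine base corners",unproj(sc,[(330,237),(408,293)],.02).round(3).tolist(),"cyl end",unproj(sc,[(290,155)],.15).round(3))
s=ctrl.get_state()
print(rel(s,[.44,-.2,.2],np.radians(101.4)),rel(s,[.47,-.27,.24],np.radians(101.4)))
```

```text
machine base corners [[0.628, -0.272, 0.02], [0.665, -0.52, 0.02]] cyl end [[ 0.654 -0.022  0.15 ]]
(array([ 0.063 , -0.6705, -0.1108]), array([-0.0001, -0.0002, -0.0474])) (array([-0.0011, -0.9162, -0.2441]), array([-0.0001, -0.0002, -0.0474]))
```

Call:
{"op": "jog_arm", "data": {"moves": [0.02, -0.14, -0.04, 0, 0, -0.01, -1, 0.03, -0.29, -0.08, 0, 0, -0.02, -1, 0.03, -0.44, -0.12, 0, 0, -0.03, -1, 0.02, -0.59, -0.16, 0, 0, -0.04, -1, 0.01, -0.74, -0.2, 0, 0, -0.047, -1, 0, -0.88, -0.24, 0, 0, -0.047, -1, -0.02, -1, -0.26, 0, 0, -0.047, -1, -0.02, -1, -0.26, 0, 0, -0.047, -1]}}

```text
time: 10.3
position: [0.4797, -0.2968, 0.2452]
tool_rot: [0.305, -3.127, 0.003]
ft_force: [0.6, 0.2, -0.7]
grip_width: 0.562
grip_force: 15.0
```

Run:
```python
from h import *
from bench import ctrl
s,w=look(ctrl,3)
print(rel(s,[.5,-.44,.25],np.radians(101.4)))
```

```text
pos [ 0.4796 -0.2951  0.2449] sd [0.0001 0.0013 0.0003] t 10.4 grip 0.566076457178346 14.997852413762303
(array([ 0.0276, -0.487 , -0.0168]), array([-0.0004, -0.0004, -0.0022]))
```

Call:
{"op": "jog_arm", "data": {"moves": [0.01, -0.16, -0.005, 0, 0, 0, -1, 0.02, -0.33, -0.01, 0, 0, 0, -1, 0.0275, -0.487, -0.017, 0, 0, -0.002, -1, 0.0275, -0.487, -0.017, 0, 0, -0.002, -1, 0.0275, -0.487, -0.017, 0, 0, -0.002, -1, 0.0275, -0.487, -0.017, 0, 0, -0.002, -1, 0.0275, -0.487, -0.017, 0, 0, -0.002, -1, 0.0275, -0.487, -0.017, 0, 0, -0.002, -1]}}

```text
time: 11.45
position: [0.5, -0.4394, 0.251]
tool_rot: [-0.313, 3.124, 0.0]
ft_force: [0.4, 0.0, 0.2]
grip_width: 0.564
grip_force: 15.0
```

Run:
```python
from h import *
from bench import ctrl
import pickle
s,w=look(ctrl,3);pickle.dump((s,w),open("w5.pkl","wb"))
u=cv2.resize(w['pixels'][:,:,::-1],(800,600),interpolation=cv2.INTER_CUBIC);cv2.imwrite("pics/w5.png",u)
```

```text
pos [ 0.4999 -0.4396  0.2509] sd [0.0001 0.0002 0.0001] t 11.55 grip 0.5621936419875273 14.997689523779627
```

View pics/w5.png

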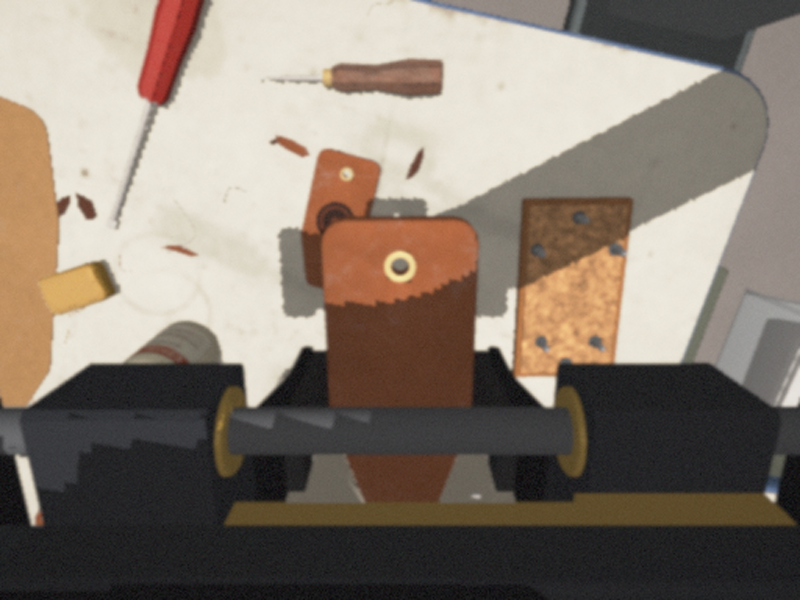

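The wrist view, scaled 1.56 times, shows the jig at right with its pins at (580,217), (537,250), (618,250), (541,342), (597,342) and (565,362). The narrow pair is toward the bottom. The held blank lies straight in the fingers with its eyelet at (400,267), and the stamped blank is at (340,205).

```bash
cat >> h.py <<'E'
PINS=np.array([(0,61.5),(-31,36),(31,36),(-22.5,-42),(22.5,-42),(0,-61.5)])/1000
def jig(w,s,guess,zt=.031,zb=.012,show=None):
    """guess: approx centre & yaw of jig +y (world). Pins found as low-saturation blobs near prediction."""
    g=np.array(guess[:2]);y=np.array([np.cos(guess[2]),np.sin(guess[2])]);x=np.array([y[1],-y[0]])
    hsv=cv2.cvtColor(w['pixels'],cv2.COLOR_RGB2HSV).astype(int);src=[];dst=[]
    for p in PINS:
        W=g+p[0]*x+p[1]*y
        u=proj(w,[[*W,(zt+zb)/2]],s)[0];r=9;x0,y0=int(u[0])-r,int(u[1])-r
        if x0<0 or y0<0 or x0+2*r>512 or y0+2*r>235: continue
        q=hsv[y0:y0+2*r+1,x0:x0+2*r+1];m=((q[:,:,1]<75)&(q[:,:,2]<150)).astype(np.uint8)
        n,lab,st,ce=cv2.connectedComponentsWithStats(m)
        if n<2: continue
        ok=[k for k in range(1,n) if 6<st[k,4]<150]
        if not ok: continue
        k=min(ok,key=lambda k:np.hypot(*(ce[k]-r)))
        P=unproj(w,ce[k]+[x0,y0],(zt+zb)/2,s)[0,:2];src.append(p);dst.append(P)
    src=np.array(src);dst=np.array(dst);a=src.mean(0);b=dst.mean(0)
    U,_,Vt=np.linalg.svd((src-a).T@(dst-b));D=np.diag([1,np.linalg.det(Vt.T@U.T)]);M=Vt.T@D@U.T
    c=b-M@a;res=(dst-(src@M.T+c))*1000
    print("pins",len(src),"res mm",res.round(1).tolist());yaw=np.arctan2(M[1,1],M[0,1])
    print("jig",c.round(4),"yaw of +y deg",np.degrees(yaw).round(2));return c,yaw
E
python3 - <<'E'
from h import *
import pickle
s,w=pickle.load(open("w5.pkl","rb"))
c,y=jig(w,s,(.507,-.296,np.radians(191.4)))
c,y=jig(w,s,(*c,y))
Rt=R.from_rotvec(s['tool_rot']);print("in tool",Rt.inv().apply(np.array([*c,s['position'][2]])-s['position']).round(4),"tool y deg",np.degrees(np.arctan2(*Rt.as_matrix()[[1,0],1])))
cc,L,a,P=rect(w,'leather',(200,135,310,260),s['position'][2]+.005,s)
Q=Rt.inv().apply(np.c_[P,np.full(len(P),s['position'][2])]-s['position']);print("held x max",Q[:,0].max(),"y",Q[:,1].min(),Q[:,1].max(),L)
print(rel(s,[*c,.1],y+np.pi/2))
E
```

```text
pins 5 res mm [[0.8, 0.6], [0.6, 0.6], [0.2, -0.8], [-1.0, -0.1], [-0.6, -0.3]]
jig [ 0.508  -0.2952] yaw of +y deg -168.3
pins 5 res mm [[0.8, 0.6], [0.6, 0.6], [0.2, -0.8], [-1.0, -0.1], [-0.6, -0.3]]
jig [ 0.508  -0.2952] yaw of +y deg -168.3
in tool [-0.0365  0.14    0.    ] tool y deg 101.43501527571522
held x max 0.05749538930799865 y -0.026076183198048004 0.026512082255988147 (np.float32(52.6), np.float32(66.0))
(array([-0.1209,  0.4667,  0.5031]), array([-0.0002,  0.0016, -0.0044]))
```

Call:
{"op": "jog_arm", "data": {"moves": [-0.04, 0.15, 0.08, 0, 0, -0.001, -1, -0.08, 0.3, 0.16, 0, 0, -0.003, -1, -0.12, 0.44, 0.26, 0, 0, -0.0045, -1, -0.121, 0.4665, 0.4, 0, 0, -0.0045, -1, -0.121, 0.4665, 0.52, 0, 0, -0.0045, -1, -0.121, 0.4665, 0.57, 0, 0, -0.0045, -1, -0.121, 0.4665, 0.57, 0, 0, -0.0045, -1, -0.121, 0.4665, 0.57, 0, 0, -0.0045, -1]}}

```text
time: 12.6
position: [0.5087, -0.297, 0.0812]
tool_rot: [-0.318, 3.122, -0.003]
ft_force: [0.4, 1.5, 0.2]
grip_width: 0.566
grip_force: 15.0
```

Run:
```python
from h import *
from bench import ctrl
import pickle
s,w=look(ctrl,3);pickle.dump((s,w),open("w6.pkl","wb"))
cv2.imwrite("pics/w6.png",cv2.resize(w['pixels'][60:260,150:362,::-1],None,fx=3,fy=3,interpolation=cv2.INTER_CUBIC))
print(rel(s,[.508,-.2952,.018],np.radians(281.7)))
# predicted pins in crop coordinates
y=np.radians(191.7);Y=np.array([np.cos(y),np.sin(y)]);X=np.array([Y[1],-Y[0]])
for p in PINS: 
  W=np.array([.508,-.2952])+p[0]*X+p[1]*Y
  print(p,((proj(w,[[*W,.031]],s)[0]-[150,60])*3).round(0))
```

```text
pos [ 0.5087 -0.2969  0.0812] sd [0.     0.0001 0.    ] t 12.7 grip 0.569113139300169 14.997658020811286
(array([0.0019, 0.0063, 0.2106]), array([-0.0018,  0.003 , -0.0012]))
[0.     0.0615] [317. 172.]
[-0.031  0.036] [176. 291.]
[0.031 0.036] [459. 291.]
[-0.0225 -0.042 ] [225. 609.]
[ 0.0225 -0.042 ] [411. 609.]
[ 0.     -0.0615] [318. 680.]
```

View pics/w6.png

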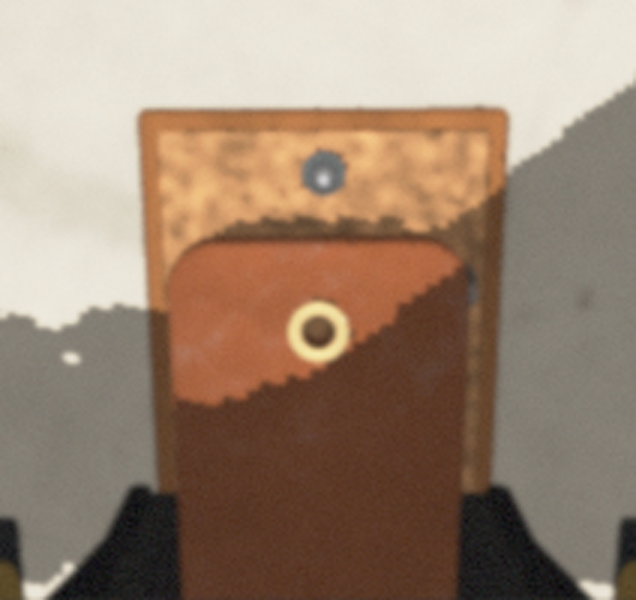

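The end-pin top is at (324,172) in the crop, against a prediction of (317,172). The held blank's axis is at column 320, so I shift about 1.2 mm in tool +y and lower.

Call:
{"op": "jog_arm", "data": {"moves": [0, 0.004, 0, 0, 0, -0.001, -1, 0, 0.004, 0.05, 0, 0, -0.001, -1, 0, 0.004, 0.1, 0, 0, -0.001, -1, 0, 0.004, 0.14, 0, 0, -0.001, -1, 0, 0.004, 0.17, 0, 0, -0.001, -1, 0, 0.004, 0.19, 0, 0, -0.001, -1, 0, 0.004, 0.21, 0, 0, -0.001, -1, 0, 0.004, 0.21, 0, 0, -0.001, -1]}}

```text
time: 13.75
position: [0.5078, -0.2949, 0.0167]
tool_rot: [-0.32, 3.124, -0.001]
ft_force: [0.3, 0.3, -0.3]
grip_width: 0.565
grip_force: 15.0
```

Call:
{"op": "jog_arm", "data": {"moves": [0, 0, 0, 0, 0, 0, 0.7, 0, 0, 0, 0, 0, 0, 0.7, 0, 0, 0, 0, 0, 0, 0.7, 0, 0, -0.02, 0, 0, 0, 0.7, 0, 0, -0.15, 0, 0, 0, 0.7, 0, 0, -0.3, 0, 0, 0, 0.7, 0, 0, -0.45, 0, 0, 0, 0.7, 0, 0, -0.45, 0, 0, 0, 0.7]}}

```text
time: 14.75
position: [0.5097, -0.2964, 0.1561]
tool_rot: [-0.319, 3.117, -0.006]
ft_force: [0.6, 0.4, -0.5]
grip_width: 0.846
grip_force: 0.0
```

Run:
```python
from h import *
from bench import ctrl
import pickle
s,w=look(ctrl,3);pickle.dump((s,w),open("w7.pkl","wb"))
cv2.imwrite("pics/w7.png",cv2.resize(w['pixels'][40:260,150:362,::-1],None,fx=2.7,fy=2.7,interpolation=cv2.INTER_CUBIC))
print(rel(s,[.45,-.18,.17],np.radians(101)),rel(s,[.43,0,.17],np.radians(90)))
```

```text
pos [ 0.5086 -0.2954  0.1539] sd [0.0009 0.0007 0.0017] t 14.85 grip 0.8467122011455537 0.0
(array([ 0.1128,  0.4163, -0.0551]), array([-0.0021,  0.0047,  0.0119])) (array([ 0.0563,  1.0174, -0.0562]), array([-0.0017,  0.0049,  0.1952]))
```

View pics/w7.png

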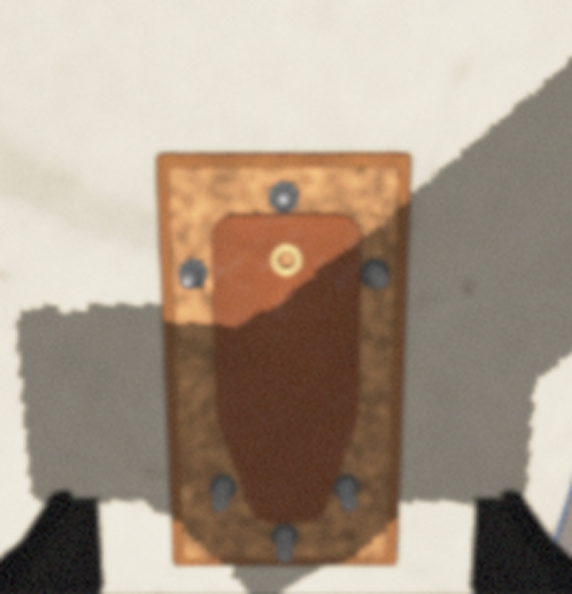

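The crop shows the plain blank flat inside all six pins, with its narrow end at (285,510) between the close pins and its eyelet at (286,260). Next I go back for the stiffener.

Call:
{"op": "jog_arm", "data": {"moves": [0.05, 0.13, -0.05, 0, 0, 0.02, 0.7, 0.1, 0.27, -0.055, 0, 0, 0.05, 0.7, 0.113, 0.42, -0.055, 0, 0, 0.08, 0.7, 0.1, 0.57, -0.055, 0, 0, 0.11, 0.7, 0.085, 0.72, -0.055, 0, 0, 0.14, 0.7, 0.07, 0.87, -0.055, 0, 0, 0.17, 0.7, 0.06, 1, -0.055, 0, 0, 0.195, 0.7, 0.06, 1, -0.055, 0, 0, 0.195, 0.7]}}

```text
time: 15.9
position: [0.4274, -0.0018, 0.1665]
tool_rot: [0.01, -3.14, 0.001]
ft_force: [0.2, -0.6, -0.7]
grip_width: 0.846
grip_force: 0.0
```

Run:
```python
from h import *
from bench import ctrl
import pickle
s,w=pickle.load(open("w7.pkl","rb"));c,y=jig(w,s,(.508,-.2952,np.radians(191.7)))
cc,L,a,P=rect(w,'leather',(220,105,300,240),.0202,s);print("blank",cc,L,np.degrees(a))
print("TCP then",s['position'])
s=ctrl.get_state();print(s['position'])
for t,a in(([.41,.18,.17],80),([.5,.28,.2],75)):print(rel(s,t,np.radians(a)))
```

```text
pins 5 res mm [[0.6, -0.2], [-0.8, 0.6], [0.1, -0.6], [0.1, 0.1], [0.0, 0.0]]
jig [ 0.5094 -0.2946] yaw of +y deg -168.35
blank [ 0.5056028  -0.29213108] (np.float32(74.9), np.float32(128.4)) 11.718077
TCP then [ 0.508585   -0.29544342  0.15392124]
[ 0.42741264 -0.0017574   0.16651288]
(array([ 0.0543,  0.6062, -0.0118]), array([-0.0006, -0.0018,  0.1726]))
(array([-0.2476,  0.9376, -0.1125]), array([-0.0007, -0.0018,  0.256 ]))
```

Call:
{"op": "jog_arm", "data": {"moves": [0.02, 0.15, -0.01, 0, 0, 0.04, 0.7, 0.04, 0.3, -0.01, 0, 0, 0.08, 0.7, 0.055, 0.45, -0.01, 0, 0, 0.12, 0.7, 0.055, 0.61, -0.02, 0, 0, 0.17, 0.7, 0, 0.75, -0.05, 0, 0, 0.2, 0.7, -0.12, 0.85, -0.08, 0, 0, 0.23, 0.7, -0.248, 0.94, -0.1125, 0, 0, 0.256, 0.7, -0.248, 0.94, -0.1125, 0, 0, 0.256, 0.7]}}

```text
time: 16.9
position: [0.5052, 0.2777, 0.2001]
tool_rot: [0.42, 3.113, -0.003]
ft_force: [-1.5, -0.5, -1.5]
grip_width: 0.851
grip_force: 0.0
```

Run:
```python
from h import *
from bench import ctrl
s,w=look(ctrl,4)
c,L,a,P=rect(w,'grey',(150,80,330,228),.005,s);print("core",c,L,np.degrees(a))
m=mask(w,'grey',(150,80,330,228));cv2.imwrite("pics/w8.png",np.hstack([w['pixels'][:,:,::-1],cv2.merge([m*255]*3)])[:260])
print(rel(s,[*c,.12],a+np.pi/2))
```

```text
pos [0.5036 0.2763 0.2002] sd [0.001  0.0008 0.0002] t 17.05 grip 0.8473777344920512 0.0
core [0.57902515 0.30009246] (np.float32(13.8), np.float32(15.3)) 74.66899
(array([-0.2213,  0.1438,  0.2668]), array([-0.0021,  0.0019,  1.499 ]))
```

Call:
{"op": "jog_arm", "data": {"moves": [-0.1, 0.06, 0, 0, 0, 0, 0.7, -0.2, 0.118, 0, 0, 0, 0, 0.7, -0.2, 0.118, 0, 0, 0, 0, 0.7, -0.2, 0.118, 0, 0, 0, 0, 0.7, -0.2, 0.118, 0, 0, 0, 0, 0.7, -0.2, 0.118, 0, 0, 0, 0, 0.7, -0.2, 0.118, 0, 0, 0, 0, 0.7, -0.2, 0.118, 0, 0, 0, 0, 0.7]}}

```text
time: 18.1
position: [0.5703, 0.2957, 0.202]
tool_rot: [0.419, 3.112, 0.0]
ft_force: [-0.4, -0.4, -0.2]
grip_width: 0.847
grip_force: 0.0
```

Run:
```python
from h import *
from bench import ctrl
s,w=look(ctrl,4)
c,L,a,P=rect(w,'grey',(150,80,330,228),.005,s);print("core",c,L,np.degrees(a))
m=mask(w,'grey',(150,80,330,228));cv2.imwrite("pics/w8.png",cv2.resize(np.hstack([w['pixels'][60:260,120:390,::-1],cv2.merge([m*255]*3)[60:260,120:390]]),None,fx=1.45,fy=1.45))
print(rel(s,[*c,.12],a+np.pi/2),rel(s,[*c,.003],a+np.pi/2))
```

```text
pos [0.5703 0.2957 0.2019] sd [0. 0. 0.] t 18.25 grip 0.8471110555352575 0.0
core [0.5961701  0.16563674] (np.float32(3.2), np.float32(30.2)) -10.157501
(array([-0.1975, -0.3953,  0.2732]), array([ 0.0002,  0.0011, -0.0864])) (array([-0.197 , -0.3954,  0.6632]), array([ 0.0002,  0.0011, -0.0864]))
```

View pics/w8.png

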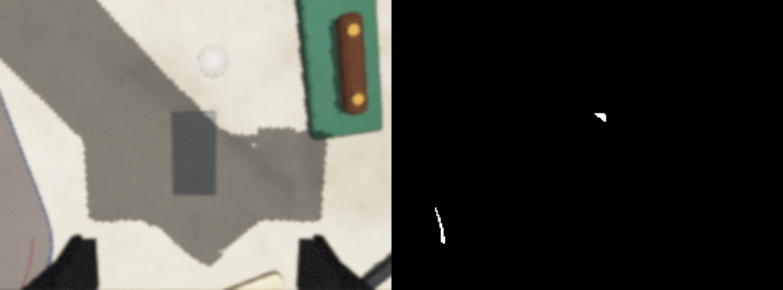

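Run:
```python
from h import *
from bench import ctrl
s=ctrl.get_state();w=ctrl.get_image("wrist")
u,v=proj(w,[[.5723,.2942,.005]],s)[0];print(u,v)
hsv=cv2.cvtColor(cv2.GaussianBlur(w['pixels'],(3,3),0),cv2.COLOR_RGB2HSV)
for dv in range(-60,61,12): print([hsv[int(v)+dv,int(u)+du].tolist() for du in(-40,-10,0,10,40)])
```

```text
253.72421087389642 167.40891032214674
[[21, 30, 119], [22, 25, 226], [20, 20, 231], [15, 13, 230], [21, 19, 234]]
[[20, 30, 126], [20, 32, 201], [22, 26, 222], [21, 21, 230], [21, 19, 234]]
[[18, 29, 131], [19, 30, 121], [19, 31, 133], [21, 23, 226], [21, 19, 232]]
[[19, 31, 133], [90, 6, 88], [90, 6, 86], [100, 8, 92], [21, 19, 234]]
[[19, 30, 134], [105, 6, 87], [105, 6, 87], [75, 6, 87], [20, 30, 128]]
[[21, 30, 134], [105, 6, 86], [90, 3, 87], [90, 3, 86], [19, 30, 120]]
[[21, 30, 134], [90, 9, 87], [105, 6, 86], [90, 3, 84], [18, 30, 127]]
[[20, 29, 133], [75, 6, 87], [90, 6, 86], [105, 6, 85], [18, 29, 131]]
[[18, 29, 132], [20, 29, 133], [19, 33, 132], [18, 28, 135], [19, 31, 132]]
[[23, 17, 237], [20, 29, 133], [17, 31, 130], [20, 30, 129], [21, 29, 147]]
[[19, 18, 235], [19, 32, 137], [19, 31, 133], [21, 31, 132], [21, 19, 234]]
```

The picture shows the stiffener in shadow at about (193,153), well between the fingers, with the weight at upper right. I mask it by its low saturation.

```bash
sed -i "s/'grey':.*(V<190)}/'grey':(S<17)\&(V>60)\&(V<190)}/" h.py
python3 - <<'E'
from h import *
from bench import ctrl
s,w=look(ctrl,3)
c,L,a,P=rect(w,'grey',(210,110,300,215),.005,s);print("core",c,L,np.degrees(a))
print(rel(s,[*c,.1],a+np.pi/2),rel(s,[*c,.003],a+np.pi/2))
E
```

```text
pos [0.5704 0.2956 0.2018] sd [0. 0. 0.] t 18.45 grip 0.8491155387430068 0.0
core [0.57032214 0.29399742] (np.float32(33.5), np.float32(66.5)) -14.750833
(array([-0.0008, -0.0054,  0.3394]), array([ 0.0001,  0.001 , -0.0099])) (array([-5.000e-04, -5.400e-03,  6.627e-01]), array([ 0.0001,  0.001 , -0.0099]))
```

Call:
{"op": "jog_arm", "data": {"moves": [-0.0005, -0.0055, 0.15, 0, 0, -0.01, 0.7, -0.0005, -0.0055, 0.3, 0, 0, -0.01, 0.6, -0.0005, -0.0055, 0.45, 0, 0, -0.01, 0.5, -0.0005, -0.0055, 0.58, 0, 0, -0.01, 0.4, -0.0005, -0.0055, 0.64, 0, 0, -0.01, 0.3, -0.0005, -0.0055, 0.665, 0, 0, -0.01, 0.3, -0.0005, -0.0055, 0.665, 0, 0, -0.01, 0.3, -0.0005, -0.0055, 0.665, 0, 0, -0.01, -1], "newtons": 12}}

```text
time: 19.5
position: [0.5715, 0.2946, 0.0041]
tool_rot: [0.403, 3.112, 0.003]
ft_force: [-0.7, 0.4, -0.4]
grip_width: 0.596
grip_force: 0.0
```

Call:
{"op": "jog_arm", "data": {"moves": [0, 0, 0, 0, 0, 0, -1, 0, 0, 0, 0, 0, 0, -1, 0, 0, 0, 0, 0, 0, -1, 0, 0, 0, 0, 0, 0, -1, 0, 0, -0.03, 0, 0, 0, -1, 0, 0, -0.15, 0, 0, 0, -1, 0, 0, -0.3, 0, 0, 0, -1, 0, 0, -0.45, 0, 0, 0, -1]}}

```text
time: 20.5
position: [0.5699, 0.2938, 0.1388]
tool_rot: [0.403, 3.115, -0.0]
ft_force: [-0.4, 0.7, -0.0]
grip_width: 0.386
grip_force: 12.0
```

Run:
```python
from h import *
from bench import ctrl
s,w=look(ctrl,3)
c,L,a,P=rect(w,'grey',(200,100,312,225),s['position'][2]+.003,s);print("core",c,L,np.degrees(a))
Rt=R.from_rotvec(s['tool_rot']);Q=Rt.inv().apply(np.c_[P,np.full(len(P),s['position'][2])]-s['position']);print("tool x max",Q[:,0].max(),"y",Q[:,1].min(),Q[:,1].max())
for t,a in(([.44,.23,.17],80),([.41,.17,.17],85),([.43,0,.17],90)):print(rel(s,t,np.radians(a)))
```

```text
pos [0.5722 0.295  0.143 ] sd [0.0017 0.0009 0.0031] t 20.6 grip 0.3848234213604786 11.999991238117218
core [0.55056564 0.3020121 ] (np.float32(22.3), np.float32(34.1)) 75.12209
tool x max 0.03389535167351996 y -0.01583856398784125 0.018280674769562407
(array([ 0.3705, -0.3214, -0.0937]), array([ 0.0046,  0.0058, -0.0792]))
(array([ 0.4162, -0.5402, -0.0951]), array([ 0.0044,  0.006 , -0.1625]))
(array([ 0.2075, -1.0712, -0.0966]), array([ 0.0041,  0.0062, -0.2459]))
```

Call:
{"op": "jog_arm", "data": {"moves": [0.14, -0.1, -0.05, 0, 0, -0.03, -1, 0.27, -0.2, -0.09, 0, 0, -0.06, -1, 0.37, -0.32, -0.095, 0, 0, -0.08, -1, 0.41, -0.45, -0.095, 0, 0, -0.12, -1, 0.39, -0.6, -0.095, 0, 0, -0.165, -1, 0.33, -0.75, -0.095, 0, 0, -0.2, -1, 0.27, -0.9, -0.095, 0, 0, -0.22, -1, 0.215, -1, -0.095, 0, 0, -0.245, -1]}}

```text
time: 21.65
position: [0.4304, 0.0181, 0.1648]
tool_rot: [-0.003, -3.141, 0.0]
ft_force: [-0.0, -0.2, -0.3]
grip_width: 0.385
grip_force: 12.0
```

Run:
```python
from h import *
from bench import ctrl
s,w=look(ctrl,3)
for t,a in(([.44,-.15,.17],95),([.508,-.28,.16],101.7)):print(rel(s,t,np.radians(a)))
```

```text
pos [0.431  0.016  0.1649] sd [0.0004 0.0018 0.0001] t 21.75 grip 0.3800737447116131 11.999104768037796
(array([-0.0325, -0.5532, -0.0161]), array([-0.0014, -0.0001, -0.0878]))
(array([-0.2612, -0.9854,  0.0178]), array([-0.0013, -0.0002, -0.1995]))
```

Call:
{"op": "jog_arm", "data": {"moves": [-0.005, -0.15, -0.01, 0, 0, -0.02, -1, -0.015, -0.3, -0.015, 0, 0, -0.04, -1, -0.025, -0.44, -0.015, 0, 0, -0.065, -1, -0.06, -0.58, -0.015, 0, 0, -0.1, -1, -0.13, -0.72, 0, 0, 0, -0.13, -1, -0.2, -0.86, 0.01, 0, 0, -0.17, -1, -0.261, -0.985, 0.018, 0, 0, -0.2, -1, -0.261, -0.985, 0.018, 0, 0, -0.2, -1]}}

```text
time: 22.8
position: [0.5095, -0.2767, 0.1588]
tool_rot: [0.323, -3.122, 0.003]
ft_force: [0.5, 1.2, 0.5]
grip_width: 0.384
grip_force: 12.0
```

Run:
```python
from h import *
from bench import ctrl
import pickle
s,w=look(ctrl,4);pickle.dump((s,w),open("w9.pkl","wb"))
c,y=jig(w,s,(.5087,-.295,np.radians(191.7)))
print(rel(s,[.509,-.295,.06],np.radians(281.65)),rel(s,[.509,-.295,.0245],np.radians(281.65)))
```

```text
pos [ 0.5093 -0.2746  0.1591] sd [0.0001 0.0014 0.0003] t 22.95 grip 0.38113071984066366 12.000150829553604
pins 4 res mm [[0.6, 0.1], [-0.5, 0.9], [-0.1, -1.0], [0.1, -0.0]]
jig [ 0.5078 -0.2947] yaw of +y deg -168.49
(array([ 0.0146, -0.0666,  0.3304]), array([ 0.0005, -0.0015,  0.0048])) (array([ 0.0144, -0.0666,  0.4487]), array([ 0.0005, -0.0015,  0.0048]))
```

Call:
{"op": "jog_arm", "data": {"moves": [0.016, -0.066, 0.1, 0, 0, 0.005, -1, 0.016, -0.066, 0.22, 0, 0, 0.005, -1, 0.016, -0.066, 0.33, 0, 0, 0.005, -1, 0.016, -0.066, 0.4, 0, 0, 0.005, -1, 0.016, -0.066, 0.43, 0, 0, 0.005, -1, 0.016, -0.066, 0.449, 0, 0, 0.005, -1, 0.016, -0.066, 0.449, 0, 0, 0.005, -1, 0.016, -0.066, 0.449, 0, 0, 0.005, -1]}}

```text
time: 24.0
position: [0.5096, -0.296, 0.0266]
tool_rot: [-0.319, 3.123, -0.001]
ft_force: [-0.2, -0.2, -0.3]
grip_width: 0.384
grip_force: 12.0
```

Call:
{"op": "jog_arm", "data": {"moves": [0, 0, 0.006, 0, 0, 0, -1, 0, 0, 0.006, 0, 0, 0, 0.2, 0, 0, 0.006, 0, 0, 0, 0.2, 0, 0, 0.006, 0, 0, 0, 0.2, 0, 0, -0.05, 0, 0, 0, 0.4, 0, 0, -0.2, 0, 0, 0, 0.7, 0, 0, -0.4, 0, 0, 0, 0.7, 0, 0, -0.42, 0, 0, 0, 0.7]}}

```text
time: 25.0
position: [0.5115, -0.2979, 0.1578]
tool_rot: [-0.317, 3.116, -0.007]
ft_force: [0.8, -0.3, -0.1]
grip_width: 0.836
grip_force: 0.0
```

Run:
```python
from h import *
from bench import ctrl
import pickle
s,w=look(ctrl,4);pickle.dump((s,w),open("w10.pkl","wb"))
c,y=jig(w,s,(.5087,-.295,np.radians(191.7)))
cc,L,a,P=rect(w,'grey',(232,115,285,225),.0252,s);print("core",cc,L,np.degrees(a))
cv2.imwrite("pics/w10.png",cv2.resize(w['pixels'][30:240,150:362,::-1],None,fx=2.7,fy=2.7,interpolation=cv2.INTER_CUBIC))
for t,a in(([.48,-.42,.2],90),):print(rel(s,t,np.radians(a)))
```

```text
pos [ 0.5102 -0.2966  0.1549] sd [0.001  0.0009 0.0022] t 25.15 grip 0.8514591147097161 0.0
pins 5 res mm [[0.2, -0.3], [-0.8, 0.6], [0.1, -0.5], [0.2, 0.1], [0.2, 0.1]]
jig [ 0.5101 -0.2949] yaw of +y deg -168.34
core [ 0.51195785 -0.29488246] (np.float32(32.6), np.float32(64.1)) 11.691138
(array([ 0.1807, -0.3831, -0.1504]), array([-0.002 ,  0.0056,  0.194 ]))
```

View pics/w10.png

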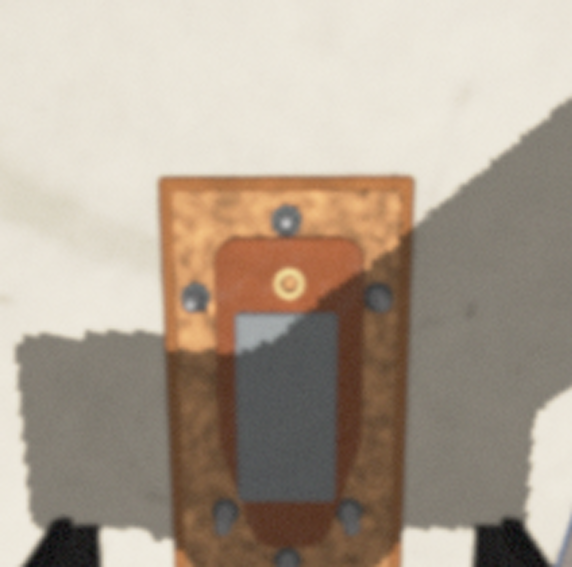

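The crop shows the stiffener square in the middle of the plain blank at (286,407), within about 2 mm of the nest centre. The stamped blank is next.

Run:
```python
from h import *
from bench import ctrl
import pickle
s,w=pickle.load(open("w5.pkl","rb"))
E_,S_=unproj(w,[(221.4,111.4),(215.7,138)],.0082,s)[:,:2];d=E_-S_
print("eyelet",E_,"stamp",S_,"dir deg",np.degrees(np.arctan2(d[1],d[0])),np.hypot(*d))
a=np.arctan2(d[1],d[0])
print(rel(ctrl.get_state(),[*S_,.19],a+np.pi/2))
```

```text
eyelet [ 0.45308718 -0.48962237] stamp [ 0.48603223 -0.49108805] dir deg 177.45267897048294 0.032977637629836486
(array([ 0.2049, -0.6249, -0.1305]), array([ 8.000e-04, -1.000e-04,  2.369e-01]))
```

Call:
{"op": "jog_arm", "data": {"moves": [0.04, -0.13, -0.06, 0, 0, 0.04, 0.7, 0.08, -0.27, -0.11, 0, 0, 0.08, 0.7, 0.12, -0.4, -0.13, 0, 0, 0.14, 0.8, 0.16, -0.52, -0.13, 0, 0, 0.19, 1, 0.18, -0.625, -0.13, 0, 0, 0.237, 1, 0.18, -0.625, -0.13, 0, 0, 0.237, 1, 0.18, -0.625, -0.13, 0, 0, 0.237, 1, 0.18, -0.625, -0.13, 0, 0, 0.237, 1]}}

```text
time: 26.2
position: [0.4946, -0.4884, 0.1902]
tool_rot: [0.067, 3.14, 0.002]
ft_force: [-0.2, 0.5, 0.2]
grip_width: 0.999
grip_force: 0.0
```

Run:
```python
from h import *
from bench import ctrl
import pickle
s,w=look(ctrl,4);pickle.dump((s,w),open("w11.pkl","wb"))
c,L,a,P=rect(w,'leather',(200,70,312,235),.0082,s);print("front",c,L,np.degrees(a))
print(rel(s,[*c,.1],a+np.pi/2),rel(s,[*c,.0035],a+np.pi/2))
```

```text
pos [ 0.4946 -0.4887  0.1906] sd [0.     0.0002 0.0003] t 26.35 grip 0.996195697275992 0.0
front [ 0.4915204  -0.49176641] (np.float32(47.6), np.float32(107.3)) -3.7538218
(array([ 0.0102, -0.0109,  0.302 ]), array([0.001 , 0.0013, 0.0217])) (array([ 0.0106, -0.0112,  0.6236]), array([0.001 , 0.0013, 0.0217]))
```

Call:
{"op": "jog_arm", "data": {"moves": [0.0105, -0.011, 0.15, 0, 0, 0.022, 0.6, 0.0105, -0.011, 0.3, 0, 0, 0.022, 0.6, 0.0105, -0.011, 0.45, 0, 0, 0.022, 0.6, 0.0105, -0.011, 0.56, 0, 0, 0.022, 0.6, 0.0105, -0.011, 0.61, 0, 0, 0.022, 0.6, 0.0105, -0.011, 0.624, 0, 0, 0.022, 0.6, 0.0105, -0.011, 0.624, 0, 0, 0.022, -1, 0.0105, -0.011, 0.624, 0, 0, 0.022, -1], "newtons": 15}}

```text
time: 27.4
position: [0.4915, -0.4942, 0.0052]
tool_rot: [0.106, 3.137, -0.003]
ft_force: [-0.3, -0.1, 0.5]
grip_width: 0.65
grip_force: 0.0
```

Call:
{"op": "jog_arm", "data": {"moves": [0, 0, 0, 0, 0, 0, -1, 0, 0, 0, 0, 0, 0, -1, 0, 0, 0, 0, 0, 0, -1, 0, 0, 0, 0, 0, 0, -1, 0, 0, -0.03, 0, 0, 0, -1, 0, 0, -0.15, 0, 0, 0, -1, 0, 0, -0.3, 0, 0, 0, -1, 0, 0, -0.4, 0, 0, 0, -1]}}

```text
time: 28.4
position: [0.4907, -0.4938, 0.1259]
tool_rot: [0.107, 3.138, -0.002]
ft_force: [-0.2, -0.1, -0.3]
grip_width: 0.565
grip_force: 15.0
```

Run:
```python
from h import *
from bench import ctrl
s,w=look(ctrl,4)
c,L,a,P=rect(w,'leather',(180,60,332,222),s['position'][2]+.004,s);print("front",c,L,np.degrees(a))
Rt=R.from_rotvec(s['tool_rot']);Q=Rt.inv().apply(np.c_[P,np.full(len(P),s['position'][2])]-s['position']);print("tool x max",Q[:,0].max(),"y",Q[:,1].min(),Q[:,1].max())
print(rel(s,[.5095,-.295,.09],np.radians(281.65)))
```

```text
pos [ 0.4914 -0.4947  0.1273] sd [0.0005 0.0007 0.0018] t 28.55 grip 0.5630508736064884 14.98399734031409
front [ 0.45767005 -0.49096613] (np.float32(41.1), np.float32(49.0)) 86.16907
tool x max 0.05448595844457557 y -0.023059981476832914 0.0258958486754272
(array([-0.0144,  0.6686,  0.1225]), array([-0.0034,  0.0041, -0.2591]))
```

Call:
{"op": "jog_arm", "data": {"moves": [0, 0.1, -0.03, 0, 0, -0.04, -1, 0, 0.22, -0.03, 0, 0, -0.09, -1, 0, 0.35, -0.03, 0, 0, -0.14, -1, -0.005, 0.48, 0, 0, 0, -0.19, -1, -0.01, 0.6, 0.04, 0, 0, -0.24, -1, -0.0145, 0.6685, 0.08, 0, 0, -0.259, -1, -0.0145, 0.6685, 0.08, 0, 0, -0.259, -1, -0.0145, 0.6685, 0.08, 0, 0, -0.259, -1]}}

```text
time: 29.6
position: [0.5081, -0.2955, 0.0997]
tool_rot: [-0.315, 3.125, -0.003]
ft_force: [-0.4, -0.8, -0.9]
grip_width: 0.562
grip_force: 15.0
```

Run:
```python
from h import *
from bench import ctrl
import pickle
s,w=look(ctrl,4);pickle.dump((s,w),open("w12.pkl","wb"))
jt=[.5095,-.295]
print(rel(s,[*jt,.06],np.radians(281.65)),rel(s,[*jt,.031],np.radians(281.65)))
Rt=R.from_rotvec(s['tool_rot'])
def tool(P): return Rt.inv().apply(P-s['position']).round(4)
# end pin blob
c0=np.array(jt)+.0615*np.array([np.cos(np.radians(191.65)),np.sin(np.radians(191.65))])
u=proj(w,[[*c0,.0215]],s)[0];print("pred pin px",u)
x0,y0=int(u[0])-14,int(u[1])-12
q=cv2.cvtColor(w['pixels'],cv2.COLOR_RGB2HSV)[y0:y0+25,x0:x0+29].astype(int)
n,lab,st,ce=cv2.connectedComponentsWithStats(((q[:,:,1]<75)&(q[:,:,2]<170)).astype(np.uint8))
for k in range(1,n):
    if st[k,4]>8: print(st[k],ce[k]+[x0,y0],tool(unproj(w,ce[k]+[x0,y0],.025,s))[0])
# held blank side edges from mid rows
c,L,a,P=rect(w,'leather',(195,110,317,222),s['position'][2]+.004,s);print(L,"held ext",tool(np.c_[P,np.full(len(P),s['position'][2])]).min(0),tool(np.c_[P,np.full(len(P),s['position'][2])]).max(0))
cv2.imwrite("pics/w12.png",cv2.resize(w['pixels'][60:260,150:362,::-1],None,fx=3,fy=3,interpolation=cv2.INTER_CUBIC))
```

```text
pos [ 0.5081 -0.2957  0.1   ] sd [0.0001 0.0002 0.0002] t 29.75 grip 0.5671914630111498 14.984059541020542
(array([-0.0047,  0.0016,  0.1332]), array([-0.0019,  0.0009, -0.0025])) (array([-0.0046,  0.0018,  0.2299]), array([-0.0019,  0.0009, -0.0025]))
pred pin px [253.85041216 117.43496306]
[ 10   5  14  14 131] [255.42748092 115.9389313 ] [0.0614 0.0015 0.0749]
(np.float32(53.0), np.float32(56.3)) held ext [ 0.0129 -0.0248 -0.0001] [ 0.0691  0.0282 -0.    ]
```

Call:
{"op": "jog_arm", "data": {"moves": [-0.002, 0.001, 0.06, 0, 0, -0.0025, -1, -0.002, 0.001, 0.11, 0, 0, -0.0025, -1, -0.002, 0.001, 0.15, 0, 0, -0.0025, -1, -0.002, 0.001, 0.18, 0, 0, -0.0025, -1, -0.002, 0.001, 0.205, 0, 0, -0.0025, -1, -0.002, 0.001, 0.22, 0, 0, -0.0025, -1, -0.002, 0.001, 0.23, 0, 0, -0.0025, -1, -0.002, 0.001, 0.23, 0, 0, -0.0025, -1]}}

```text
time: 30.8
position: [0.5092, -0.2931, 0.0306]
tool_rot: [-0.323, 3.124, -0.0]
ft_force: [-0.0, -1.5, 1.5]
grip_width: 0.566
grip_force: 15.0
```

Call:
{"op": "jog_arm", "data": {"moves": [0, 0, 0, 0, 0, 0, 0.6, 0, 0, 0, 0, 0, 0, 0.6, 0, 0, 0, 0, 0, 0, 0.6, 0, 0, -0.02, 0, 0, 0, 0.6, 0, 0, -0.15, 0, 0, 0, 0.6, 0, 0, -0.3, 0, 0, 0, 0.6, 0, 0, -0.42, 0, 0, 0, 0.6, 0, 0, -0.42, 0, 0, 0, 0.6]}}

```text
time: 31.8
position: [0.5109, -0.2945, 0.1602]
tool_rot: [-0.322, 3.118, -0.004]
ft_force: [0.8, 1.0, 0.2]
grip_width: 0.799
grip_force: 0.0
```

Run:
```python
from h import *
from bench import ctrl
import pickle
s,w=look(ctrl,4);pickle.dump((s,w),open("w13.pkl","wb"))
c,y=jig(w,s,(.5095,-.295,np.radians(191.65)))
sd=ctrl.get_image("scene")
a=cv2.resize(w['pixels'][40:240,160:352,::-1],None,fx=2.7,fy=2.7,interpolation=cv2.INTER_CUBIC)
b=cv2.resize(sd['pixels'][230:300,260:345,::-1],None,fx=3.3,fy=3.3,interpolation=cv2.INTER_CUBIC)
o=np.zeros((a.shape[0],a.shape[1]+b.shape[1],3),np.uint8);o[:,:a.shape[1]]=a;o[:b.shape[0],a.shape[1]:]=b;print(o.shape)
cv2.imwrite("pics/w13.png",o)
for t,q in(([.45,-.18,.17],97),([.43,0,.17],90)):print(rel(s,t,np.radians(q)))
```

```text
pos [ 0.5096 -0.2934  0.1577] sd [0.0009 0.0007 0.0017] t 31.95 grip 0.8053209607325809 0.0
pins 5 res mm [[0.3, -0.6], [-1.0, 0.2], [-0.4, -0.2], [0.1, -0.6], [1.0, 1.2]]
jig [ 0.5099 -0.294 ] yaw of +y deg -168.31
(540, 798, 3)
(array([ 0.117 ,  0.4106, -0.0417]), array([-0.001 ,  0.0031,  0.0801]))
(array([ 0.0595,  1.0115, -0.0422]), array([-0.0008,  0.0031,  0.1967]))
```

View pics/w13.png

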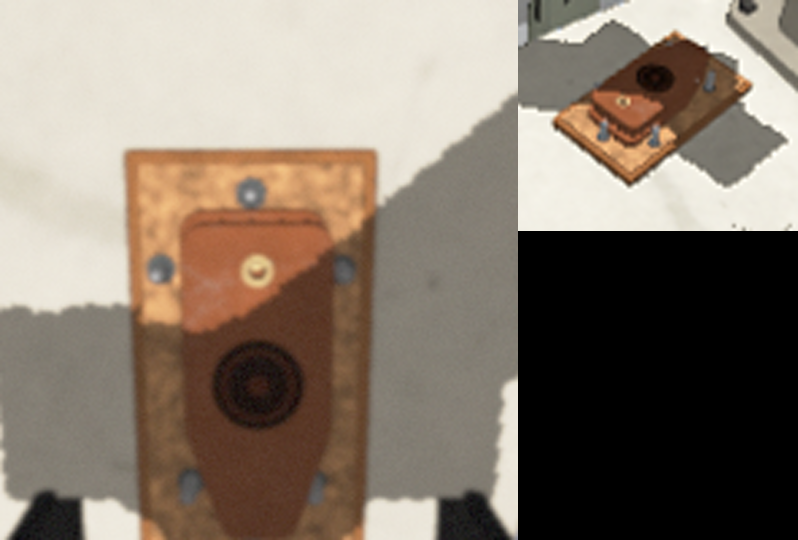

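The wrist crop shows the stamped blank flat inside the pins with its stamp up at (257,384), eyelet at (257,270) and narrow end between the close pins. It sits about 1.6 mm off axis, within the play. Now I go for the weight.

Call:
{"op": "jog_arm", "data": {"moves": [0.05, 0.13, -0.04, 0, 0, 0.02, 0.3, 0.1, 0.27, -0.042, 0, 0, 0.05, 0.3, 0.117, 0.42, -0.042, 0, 0, 0.08, 0.3, 0.105, 0.57, -0.042, 0, 0, 0.11, 0.3, 0.09, 0.72, -0.042, 0, 0, 0.14, 0.3, 0.075, 0.87, -0.042, 0, 0, 0.17, 0.3, 0.06, 1, -0.042, 0, 0, 0.197, 0.3, 0.06, 1, -0.042, 0, 0, 0.197, 0.3]}}

```text
time: 33.05
position: [0.429, -0.0003, 0.168]
tool_rot: [0.009, -3.141, 0.001]
ft_force: [0.5, -0.3, -0.2]
grip_width: 0.647
grip_force: 0.0
```

Run:
```python
from h import *
from bench import ctrl
s,w=look(ctrl,2)
for t,a in(([.41,.18,.17],86),([.45,.29,.2],83.8)):print(rel(s,t,np.radians(a)))
```

```text
pos [ 0.4292 -0.0013  0.1681] sd [0.0002 0.001  0.0001] t 33.1 grip 0.6481300451589941 0.0
(array([ 0.0615,  0.6046, -0.0066]), array([-0.0007, -0.0006,  0.0706]))
(array([-0.0733,  0.9706, -0.107 ]), array([-0.0007, -0.0006,  0.1073]))
```

Call:
{"op": "jog_arm", "data": {"moves": [0.02, 0.15, -0.006, 0, 0, 0.02, 0.3, 0.04, 0.3, -0.006, 0, 0, 0.04, 0.3, 0.06, 0.45, -0.006, 0, 0, 0.055, 0.3, 0.06, 0.605, -0.02, 0, 0, 0.07, 0.3, 0.01, 0.75, -0.06, 0, 0, 0.09, 0.3, -0.04, 0.88, -0.09, 0, 0, 0.107, 0.3, -0.073, 0.97, -0.107, 0, 0, 0.107, 0.3, -0.073, 0.97, -0.107, 0, 0, 0.107, 0.3]}}

```text
time: 34.15
position: [0.453, 0.2886, 0.2006]
tool_rot: [0.175, 3.136, -0.001]
ft_force: [-0.1, -1.8, 0.0]
grip_width: 0.651
grip_force: 0.0
```

Run:
```python
from h import *
from bench import ctrl
s,w=look(ctrl,2)
print(rel(s,[.528,.414,.19],np.radians(83.8)))
```

```text
pos [0.4528 0.2878 0.2005] sd [0.0001 0.0009 0.0001] t 34.2 grip 0.6494283865177942 0.0
(array([-0.2018,  0.4462,  0.0347]), array([-0.0013,  0.0009, -0.004 ]))
```

Call:
{"op": "jog_arm", "data": {"moves": [-0.06, 0.14, 0.01, 0, 0, 0, 0.3, -0.13, 0.29, 0.02, 0, 0, 0, 0.3, -0.2, 0.446, 0.035, 0, 0, -0.004, 0.3, -0.2, 0.446, 0.035, 0, 0, -0.004, 0.3, -0.2, 0.446, 0.035, 0, 0, -0.004, 0.3, -0.2, 0.446, 0.035, 0, 0, -0.004, 0.3, -0.2, 0.446, 0.035, 0, 0, -0.004, 0.3, -0.2, 0.446, 0.035, 0, 0, -0.004, 0.3]}}

```text
time: 35.25
position: [0.5266, 0.4137, 0.1914]
tool_rot: [0.17, 3.135, 0.001]
ft_force: [0.6, 0.7, -1.2]
grip_width: 0.651
grip_force: 0.0
```

```bash
cat >> h.py <<'E'
def handle(w,s,roi,z=.046):
    hsv=cv2.cvtColor(w['pixels'],cv2.COLOR_RGB2HSV).astype(int);H,S,V=[hsv[:,:,k] for k in range(3)]
    m=(((H<25)|(H>165))&(S>80)).astype(np.uint8);x0,y0,x1,y1=roi;o=np.zeros_like(m);o[y0:y1,x0:x1]=m[y0:y1,x0:x1]
    v,u=np.nonzero(o);P=unproj(w,np.c_[u,v],z,s)[:,:2];r=cv2.minAreaRect(((P-P.mean(0))*1000).astype(np.float32))
    print("handle",P.mean(0)+np.array(r[0])/1000,r[1],r[2],len(u))
E
python3 - <<'E'
from h import *
from bench import ctrl
s,w=look(ctrl,4)
c,L,a,P=rect(w,'green',(180,60,340,228),.02,s);print("weight",c,L,np.degrees(a))
u=proj(w,[[*c,.046]],s)[0].astype(int);print(u);handle(w,s,(u[0]-22,u[1]-50,u[0]+22,min(u[1]+55,232)))
print(rel(s,[*c,.09],a+np.pi/2),rel(s,[*c,.024],a+np.pi/2))
E
```

```text
pos [0.5265 0.4139 0.1912] sd [0.     0.0001 0.0002] t 35.4 grip 0.6497664424932948 0.0
weight [0.53143889 0.41409414] (np.float32(47.7), np.float32(99.2)) -6.2224874
[254 181]
handle [0.53112023 0.41394376] (14.31879711151123, 64.37295532226562) 84.09937286376953 905
(array([-0.0157,  0.0022,  0.3374]), array([0.0005, 0.0013, 0.0003])) (array([-0.0154,  0.0021,  0.5574]), array([0.0005, 0.0013, 0.0003]))
```

Call:
{"op": "jog_arm", "data": {"moves": [-0.0155, 0.002, 0.13, 0, 0, 0, 0.2, -0.0155, 0.002, 0.28, 0, 0, 0, 0, -0.0155, 0.002, 0.4, 0, 0, 0, 0, -0.0155, 0.002, 0.5, 0, 0, 0, 0, -0.0155, 0.002, 0.54, 0, 0, 0, -0.2, -0.0155, 0.002, 0.557, 0, 0, 0, -0.3, -0.0155, 0.002, 0.557, 0, 0, 0, -1, -0.0155, 0.002, 0.557, 0, 0, 0, -1], "newtons": 50}}

```text
time: 36.45
position: [0.5322, 0.4138, 0.025]
tool_rot: [0.17, 3.135, -0.001]
ft_force: [-1.1, -6.5, 5.6]
grip_width: 0.211
grip_force: 3.8
```

Call:
{"op": "jog_arm", "data": {"moves": [0, 0, 0, 0, 0, 0, -1, 0, 0, 0, 0, 0, 0, -1, 0, 0, 0, 0, 0, 0, -1, 0, 0, 0, 0, 0, 0, -1, 0, 0, 0, 0, 0, 0, -1, 0, 0, -0.02, 0, 0, 0, -1, 0, 0, -0.05, 0, 0, 0, -1, 0, 0, -0.1, 0, 0, 0, -1]}}

```text
time: 37.45
position: [0.5304, 0.4141, 0.0531]
tool_rot: [-0.169, -3.136, 0.002]
ft_force: [-0.1, 0.5, -6.4]
grip_width: 0.176
grip_force: 50.0
```

Run:
```python
from h import *
from bench import ctrl
s,w=look(ctrl,3)
for t,a in(([.45,.29,.19],86),([.41,.18,.19],88),):print(rel(s,t,np.radians(a)))
```

```text
pos [0.5317 0.415  0.0552] sd [0.001  0.0006 0.0015] t 37.55 grip 0.18426777493684232 49.99784588813782
(array([ 0.2252, -0.4429, -0.4503]), array([ 0.0013,  0.002 , -0.0362]))
(array([ 0.3184, -0.8217, -0.451 ]), array([ 0.0013,  0.002 , -0.0695]))
```

Call:
{"op": "jog_arm", "data": {"moves": [0.02, -0.03, -0.15, 0, 0, 0, -1, 0.08, -0.12, -0.28, 0, 0, -0.01, -1, 0.15, -0.25, -0.38, 0, 0, -0.02, -1, 0.21, -0.4, -0.44, 0, 0, -0.036, -1, 0.26, -0.54, -0.45, 0, 0, -0.05, -1, 0.29, -0.68, -0.45, 0, 0, -0.06, -1, 0.32, -0.82, -0.45, 0, 0, -0.07, -1, 0.32, -0.82, -0.45, 0, 0, -0.07, -1]}}

```text
time: 38.6
position: [0.4085, 0.1762, 0.1884]
tool_rot: [0.063, 3.141, -0.001]
ft_force: [1.2, 0.5, -6.8]
grip_width: 0.179
grip_force: 50.0
```

Run:
```python
from h import *
from bench import ctrl
s,w=look(ctrl,3)
zt=s['position'][2]-.004
c,L,a,P=rect(w,'green',(150,40,360,222),zt,s);Rt=R.from_rotvec(s['tool_rot']);Q=Rt.inv().apply(np.c_[P,np.full(len(P),zt)]-s['position']);print("held",L,Q.min(0),Q.max(0))
for t,a in(([.43,0,.18],92),([.44,-.1,.17],96)):print(rel(s,t,np.radians(a)))
```

```text
pos [0.409  0.1783 0.1886] sd [0.0003 0.0016 0.0002] t 38.7 grip 0.18258870530241375 49.99776899814606
held (np.float32(42.2), np.float32(48.7)) [ 0.01006883 -0.02249826  0.00392262] [0.05223981 0.02618367 0.0040109 ]
(array([-0.0925, -0.5913,  0.0284]), array([ 0.0008,  0.0011, -0.0695]))
(array([-0.1384, -0.9231,  0.0614]), array([ 0.0008,  0.0012, -0.1361]))
```

Call:
{"op": "jog_arm", "data": {"moves": [-0.01, -0.14, 0.01, 0, 0, -0.02, -1, -0.03, -0.28, 0.02, 0, 0, -0.035, -1, -0.06, -0.43, 0.03, 0, 0, -0.05, -1, -0.09, -0.59, 0.03, 0, 0, -0.07, -1, -0.11, -0.75, 0.04, 0, 0, -0.1, -1, -0.135, -0.92, 0.05, 0, 0, -0.13, -1, -0.135, -1, 0.05, 0, 0, -0.15, -1, -0.135, -1, 0.05, 0, 0, -0.15, -1]}}

```text
time: 39.75
position: [0.4399, -0.1231, 0.1739]
tool_rot: [-0.187, 3.134, -0.002]
ft_force: [-0.8, 1.6, -6.0]
grip_width: 0.176
grip_force: 50.0
```

Run:
```python
from h import *
from bench import ctrl
s,w=look(ctrl,3)
for t,a in(([.5095,-.2945,.15],101.65),):print(rel(s,t,np.radians(a)))
```

```text
pos [ 0.4399 -0.1215  0.1737] sd [0.     0.0012 0.0001] t 39.85 grip 0.17820116165237426 49.99784231185913
(array([-0.1604, -0.6005,  0.0797]), array([-0.0006,  0.0013, -0.0785]))
```

Call:
{"op": "jog_arm", "data": {"moves": [-0.04, -0.15, 0.01, 0, 0, -0.02, -1, -0.08, -0.3, 0.02, 0, 0, -0.04, -1, -0.12, -0.45, 0.04, 0, 0, -0.06, -1, -0.16, -0.6, 0.08, 0, 0, -0.0785, -1, -0.16, -0.6, 0.12, 0, 0, -0.0785, -1, -0.16, -0.6, 0.16, 0, 0, -0.0785, -1, -0.16, -0.6, 0.16, 0, 0, -0.0785, -1, -0.16, -0.6, 0.16, 0, 0, -0.0785, -1]}}

```text
time: 40.9
position: [0.5097, -0.2927, 0.1262]
tool_rot: [-0.323, 3.122, 0.001]
ft_force: [-0.5, -0.2, -7.7]
grip_width: 0.181
grip_force: 50.0
```

Run:
```python
from h import *
from bench import ctrl
import pickle
s,w=look(ctrl,4);pickle.dump((s,w),open("w14.pkl","wb"))
Rt=R.from_rotvec(s['tool_rot'])
def tool(P): return Rt.inv().apply(P-s['position']).round(4)
zt=s['position'][2]-.004
c,L,a,P=rect(w,'green',(150,40,360,225),zt,s);Q=tool(np.c_[P,np.full(len(P),zt)]);print("held",L,Q.min(0),Q.max(0))
jt=np.array([.5095,-.2945]);yv=np.array([np.cos(np.radians(191.65)),np.sin(np.radians(191.65))])
u=proj(w,[[*(jt+.0615*yv),.0215]],s)[0];print("pred pin px",u)
x0,y0=int(u[0])-14,int(u[1])-12
q=cv2.cvtColor(w['pixels'],cv2.COLOR_RGB2HSV)[y0:y0+25,x0:x0+29].astype(int)
n,lab,st,ce=cv2.connectedComponentsWithStats(((q[:,:,1]<75)&(q[:,:,2]<170)).astype(np.uint8))
for k in range(1,n):
    if st[k,4]>8: print(st[k],ce[k]+[x0,y0],tool(unproj(w,ce[k]+[x0,y0],.027,s))[0])
for z in(.09,.058): print(rel(s,[*jt,z],np.radians(101.65)))
# stamped blank pose after placing (lit part eyelet)
s3,w3=pickle.load(open("w13.pkl","rb"))
print("eyelet",unproj(w3,(160+257/2.7,40+270/2.7),.0334,s3)," expected if centred",jt+.040*yv,"stamp",unproj(w3,(160+257.5/2.7,40+384/2.7),.0334,s3))
```

```text
pos [ 0.5097 -0.2932  0.1265] sd [0.0001 0.0003 0.0002] t 41.05 grip 0.18051383850527908 49.99798357486725
held (np.float32(43.9), np.float32(49.3)) [ 0.0079 -0.0231  0.0039] [0.0518 0.0262 0.004 ]
pred pin px [252.26555542 112.46543668]
[ 10   6  12  12 112] [253.65178571 111.51785714] [0.0632 0.0001 0.0993]
(array([ 0.0018, -0.0039,  0.1215]), array([-0.0003,  0.0026,  0.0024]))
(array([ 0.002 , -0.0039,  0.2282]), array([-0.0003,  0.0026,  0.0024]))
eyelet [[ 0.47287048 -0.29990563  0.0334    ]]  expected if centred [ 0.47032402 -0.30257731] stamp [[ 0.51032187 -0.29192546  0.0334    ]]
```

Call:
{"op": "jog_arm", "data": {"moves": [-0.005, -0.001, 0.08, 0, 0, 0.0024, -1, -0.005, -0.001, 0.14, 0, 0, 0.0024, -1, -0.005, -0.001, 0.18, 0, 0, 0.0024, -1, -0.005, -0.001, 0.205, 0, 0, 0.0024, -1, -0.005, -0.001, 0.218, 0, 0, 0.0024, -1, -0.005, -0.001, 0.224, 0, 0, 0.0024, -1, -0.005, -0.001, 0.224, 0, 0, 0.0024, -1, -0.005, -0.001, 0.224, 0, 0, 0.0024, -1]}}

```text
time: 42.1
position: [0.5109, -0.2941, 0.0589]
tool_rot: [-0.317, 3.124, -0.001]
ft_force: [-0.2, -0.2, -6.8]
grip_width: 0.18
grip_force: 50.0
```

Run:
```python
from h import *
from bench import ctrl
s,w=look(ctrl,3);print(s['ft_force'])
```

```text
pos [ 0.5108 -0.2941  0.0588] sd [0. 0. 0.] t 42.2 grip 0.18007589883317432 49.99791741371155
[-0.04475454 -0.33829348 -7.68552766]
```

Still fully hanging, with about 1.4 mm to go. I lower slowly and watch the force.

Call:
{"op": "jog_arm", "data": {"moves": [0, 0, 0.001, 0, 0, 0, -1, 0, 0, 0.002, 0, 0, 0, -1, 0, 0, 0.003, 0, 0, 0, -1, 0, 0, 0.004, 0, 0, 0, -1, 0, 0, 0.004, 0, 0, 0, -1, 0, 0, 0.004, 0, 0, 0, -1, 0, 0, 0.004, 0, 0, 0, -1, 0, 0, 0.004, 0, 0, 0, -1]}}

```text
time: 43.25
position: [0.5108, -0.2942, 0.0584]
tool_rot: [-0.316, 3.124, 0.0]
ft_force: [-3.8, 2.2, 6.8]
grip_width: 0.179
grip_force: 50.0
```

Call:
{"op": "jog_arm", "data": {"moves": [0, 0, -0.002, 0, 0, 0, -1, 0, 0, -0.002, 0, 0, 0, -0.2, 0, 0, -0.002, 0, 0, 0, -0.2, 0, 0, -0.002, 0, 0, 0, -0.2, 0, 0, -0.002, 0, 0, 0, -0.2, 0, 0, -0.05, 0, 0, 0, -0.2, 0, 0, -0.2, 0, 0, 0, -0.2, 0, 0, -0.35, 0, 0, 0, -0.2]}}

```text
time: 44.25
position: [0.5103, -0.2943, 0.1642]
tool_rot: [-0.316, 3.124, -0.001]
ft_force: [0.9, -0.5, -0.3]
grip_width: 0.4
grip_force: 0.0
```

Call:
{"op": "jog_arm", "data": {"moves": [0.02, 0, -0.1, 0, 0, 0, 0, 0.02, 0, -0.1, 0, 0, 0, 0, 0.02, 0, -0.1, 0, 0, 0, 0, 0.02, 0, -0.1, 0, 0, 0, 0, 0.02, 0, -0.1, 0, 0, 0, 0, 0.02, 0, -0.1, 0, 0, 0, 0, 0.02, 0, -0.1, 0, 0, 0, 0, 0.02, 0, -0.1, 0, 0, 0, 0]}}

```text
time: 45.25
position: [0.5046, -0.2953, 0.1922]
tool_rot: [-0.317, 3.125, -0.0]
ft_force: [-0.1, 0.0, 0.4]
grip_width: 0.497
grip_force: 0.0
```

Run:
```python
from h import *
from bench import ctrl
s,w=look(ctrl,4);print(s['ft_force'])
c,y=jig(w,s,(.5095,-.2945,np.radians(191.65)))
c,L,a,P=rect(w,'green',(180,60,340,228),.0534,s);print("weight",c,L,np.degrees(a))
u=proj(w,[[*c,.0794]],s)[0].astype(int);handle(w,s,(u[0]-16,u[1]-45,u[0]+16,min(u[1]+45,232)),.0794)
sc=ctrl.get_image("scene")
A=cv2.resize(w['pixels'][40:240,160:352,::-1],None,fx=2,fy=2,interpolation=cv2.INTER_CUBIC)
B=cv2.resize(sc['pixels'][220:300,255:350,::-1],(400*95//80-60,400))
cv2.imwrite("pics/fin.png",np.hstack([A,B]))
```

```text
pos [ 0.5046 -0.2952  0.1923] sd [0. 0. 0.] t 45.4 grip 0.498346707944959 0.0
[-0.69341803 -0.29055563 -0.31957797]
pins 5 res mm [[0.6, -0.1], [-0.9, 1.3], [0.2, -1.3], [1.2, -4.7], [-1.0, 4.8]]
jig [ 0.5079 -0.293 ] yaw of +y deg -167.94
weight [ 0.50806699 -0.29272151] (np.float32(48.1), np.float32(93.5)) 11.572123
handle [ 0.5106939  -0.29187703] (64.23939514160156, 14.324217796325684) 11.195535659790039 1115
```

View pics/fin.png

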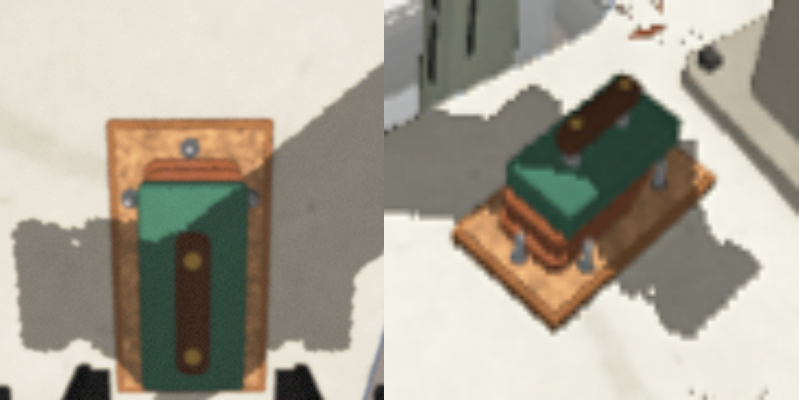

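The final picture shows the weight standing level and aligned on the stack, its handle at (193,304) in the left half and about 2 mm from the nest centre. The gripper is clear, so I hand in.

```bash
python3 -c "
from bench import ctrl
print(ctrl.close_job())"
```

```text
the job is handed in; nothing more can be done
None
```

The key fob is laid up in the pin jig as asked, with the green weight standing level on the stack about 2–3 mm from its middle, and the job was handed in at about 45 s; no verdict came back.

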